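# Set up the fraction collector and start its run with the key

### The arm

A 6-joint arm with a two-finger parallel gripper is mounted at the origin on the work surface. World frame = base frame: x ahead of the robot, y to its left, z up, the work surface at z = 0. Lengths are in m, angles in degrees, forces in N, time in s.
With the tool pointing down it reaches from about 0.35 to 0.925 m from the base axis. Payload 6.4 kg.
Tool frame: the origin (TCP) lies midway between the tips of the shut fingers; the grasp point (between the pads) lies 19 mm behind it (tcp_to_grasp is the distance from the TCP to the grasp point, in m); z points along the fingers, y is the line along which they close (so a half turn about z gives the same grasp; the last joint's range is limited). The gripper opens to 85 mm and grips with 20 to 120 N. Pads are 22 mm wide; open, the fingers measure 114 mm over their backs; the gripper's body (76 mm by 85 mm) begins 54 mm behind the grasp point. The pads swing forward as they close: fully open they stand 13 mm farther back than shut.
Start: joints at [-82.053, 14.043, 89.255, -0, 76.702, -9.975], TCP at [0.2, -0.618, 0.231] pointing down, gripper open.
Joint ranges: [-179.41, 179.41], [-58.25, 129.5], [7.25, 145.43], [-54.29, 234.29], [11.92, 165.04], [-157.13, 157.13]. Speed limits (degrees/s): [147.25, 147.25, 180, 180, 180, 180].

### API

Orientations are given as a 3x3 rotation matrix whose columns are the frame's x, y, z axes.
In Python, from plant import state, get_image, get_calibration, hand_in, tcp_to_grasp gives the robot as it stands. The module is installed in compiled form; this text tells all that it offers.
- The arm moves only by the tool carry_out, never from a script. Its arguments are lists of equal length, an entry for each row: "xyz": the shift along the world's x, y, z normalised to -1 to 1, where 1 is 0.75 m, a list of three; "dr": the turn, a rotation vector about the world's x, y, z normalised to -1 to 1, where 1 is 45 degrees, a list of three. A call has 1 to 8 rows; each row shifts and turns the commanded pose from where the row before left it; what a row does not reach is not made up. A row lasts 1/12 s, in which the tool goes at most 41.7 mm and 7.16 degrees, less where a joint would pass 70% of its speed; a pose out of reach is approached as far as the arm can. A call with a number of a shift or a turn outside -1 to 1 is refused whole. A call with a gripper value outside its range is refused whole. "claw" is the gripper's target within -1 to 1 (shut at 1, half-way at 0, fully open at -1), set as the call begins (left out, the last holds). The fingers move at their own pace and stop on an object; "squeeze" is the grip in N (left out, the last holds). Time passes only in rows, so rows that do not move let the fingers close. It gives the time, the measured TCP pose, the force, the opening and the grip force at its end, in the units of the state.
- state(): the state, without advancing time (a new reading comes with each control period).
- get_image(name): name is "scene" or "top" or "wrist"; returns the picture (384x512x3 uint8, red, green, blue); there is no depth.
- get_calibration(name): a dict with "fx", "fy", "cx", "cy" (pixels), "distortion" ([k1, k2, p1, p2, k3] as OpenCV has them; the pictures are not rectified), "T" (4x4, takes a point from camera to world coordinates). Camera axes: x right, y up, looking along -z (the intrinsics and any distortion apply to the point x, -y, -z); pixel columns grow to the right and rows downward; lengths in m; the calibration is good to about 2 mm. A picture is of the moment at which its call begins: read the wrist's pose just before it. get_calibration takes no time and is no camera call; for the wrist camera it gives the pose at the moment of the call.
- hand_in(): hands the job in; it is judged then, once.
The state is a dict: "time_s": time; "q": joint angles; "qvel": joint speeds; "tau": joint torques, N m; "ee_pos": TCP position; "eef_rot": TCP orientation; "ft_force": force on the tool from outside, world axes, zero at the start; "moment": the same for the moment, N m; "grip_width": finger opening in m; "gripper_force": force on a finger pad.
Only numpy, scipy, OpenCV 4.12 (cv2) and the standard library are available. Lean on these libraries where they do the work, as an engineer would, in place of code of your own. Each camera call takes 0.05 s, during which the arm holds its last target. There are 200 camera calls.

### The job

Get the fraction collector ready: take the red dust cap off its drive shaft and put it in the dark steel parts tray, lower the white carousel fully home on the shaft's drive tang, and stand every blue-lidded amber jar upright in a pocket of its own in the carousel. Only when all that is done, flip the red isolator toggle on the control unit to on, then turn the key clockwise through RUN to START, hold it there for about a second and let it spring back to RUN. Leave the isolator on and everything else on the bench undisturbed.

Things in the scene. Friction and masses are not known exactly. Their poses are not given: they have to be found in the camera images.
- shaft_seat (a point): Drive shaft of the fraction collector (fixed white machine, 75 mm high, radius 115 mm about the shaft; housing 125 mm high from 125 mm behind it, towards +x). Site: centre of the flange (radius 30 mm, 83 mm above the bench) the carousel rests on when home. A brass tang rises 28 mm from it, 34 mm along x, 14 mm along y, top 10 mm tapered to 26 x 8. Held by its motor (0.6 N m). Yaw and place vary.
- shaft_cap: Red dust cap standing over the drive tang on the flange (60 g): hollow, 51 mm diameter, 39 mm high, with a grip knob of 24 mm diameter on top, from 39 to 63 mm above the origin. Origin: centre of its open underside; z up. Lift it 40 mm to clear the tang.
- parts_tray: Open dark steel tray, fixed, outside 130 (x) x 100 (y) x 30 mm high, walls 4 mm, inner floor 4 to 5 mm above the bench. Origin: centre of its underside. Place and yaw vary.
- carousel: White carousel flat on the bench, 0.45 kg: disc 179 mm diameter, 8 mm thick; hub radius 30 mm to 40 mm up; on it a black bar handle 50 mm (x) by 14 mm (y), 40 to 76 mm up. Origin: centre of its underside, z up. From below the hub has a slot 37 mm (x) by 17 mm (y), 34 mm deep, in line with the handle, for the tang; either way round fits, within 0.08 rad; else it rides 28 mm high.
- pocket0 (a point): Centre of the floor of pocket 0 of the carousel, 8 mm above the carousel's underside, 60 mm from its axis at 45 degrees from its x. Pocket: round cup of 52 mm inside diameter, walls 16 mm high and 3 mm thick.
- pocket1 (a point): Centre of the floor of pocket 1 of the carousel, 8 mm above the carousel's underside, 60 mm from its axis at 135 degrees from its x. Pocket: round cup of 52 mm inside diameter, walls 16 mm high and 3 mm thick.
- pocket2 (a point): Centre of the floor of pocket 2 of the carousel, 8 mm above the carousel's underside, 60 mm from its axis at 225 degrees from its x. Pocket: round cup of 52 mm inside diameter, walls 16 mm high and 3 mm thick.
- pocket3 (a point): Centre of the floor of pocket 3 of the carousel, 8 mm above the carousel's underside, 60 mm from its axis at 315 degrees from its x. Pocket: round cup of 52 mm inside diameter, walls 16 mm high and 3 mm thick.
- jar0: Amber sample jar with a blue lid, 44 mm diameter, 60 mm tall, 140 g with a heavy glass base, standing on the bench; may be absent (two to four of the four are there). Origin: centre of its underside, z up.
- jar1: Amber sample jar with a blue lid, 44 mm diameter, 60 mm tall, 140 g with a heavy glass base, standing on the bench; may be absent (two to four of the four are there). Origin: centre of its underside, z up.
- jar2: Amber sample jar with a blue lid, 44 mm diameter, 60 mm tall, 140 g with a heavy glass base, standing on the bench; may be absent (two to four of the four are there). Origin: centre of its underside, z up.
- jar3: Amber sample jar with a blue lid, 44 mm diameter, 60 mm tall, 140 g with a heavy glass base, standing on the bench; may be absent (two to four of the four are there). Origin: centre of its underside, z up.
- isolator (a joint): Toggle of the main isolator on top of the control unit: 0 rad = OFF (leaning 0.5 rad to the unit's -x, towards the robot), 1.0 rad = ON (leaning 0.5 rad to the unit's +x). Its heavy handle falls over centre to the end it leans to and stays; about 1 N at the tip flips it.
- isolator_tip (a point): Tip of the isolator's red toggle, on its mid-line, 55 mm from the pivot. The toggle is a bar 22 mm wide (along y) and 12 mm thick; it swings about the unit's y axis, so along the unit's x. The point turns with the toggle.
- control_unit: Control unit, fixed: white steel case 180 (x) x 200 (y) x 70 mm high, origin at the centre of its underside on the bench, +x away from the robot. On top: the isolator (yellow plate, 45 mm to its -y side, pivot 83 mm above the bench) and the key switch (45 mm to its +y side). Place and yaw vary.
- key_lock (a joint): Lock barrel of the key switch: 0 rad = OFF, 0.7 rad = RUN, growing clockwise seen from above; it stays where it is left (friction 0.05 N m). The key turns with it; the white line on the key points to the white tick at OFF, green at RUN, orange at START.
- key_start (a joint): Further turn of the key past the barrel, clockwise: 0 = at rest, 0.6 rad = START, against a return spring (0.08 N m at rest, 0.16 at START). Turned 1.3 rad in all from OFF, the key first takes the barrel to RUN (0.7), then this to START (0.6); let go, it springs back to RUN. Counts as START above 0.45.
- key_grip (a point): Key, always in the switch: centre of its black head, on the vertical turning axis, 102 mm above the bench. The head is 34 mm long (along this point's x), 10 mm thick (along y) and reaches 15 mm above and below the point. The point turns with the key.
- lab_timer: Bystander: grey lab timer, 65 x 75 x 22 mm. Leave it.
- blank_jar: Bystander: clear jar with a white lid (a blank), 44 mm diameter, 60 mm tall. Leave it.
- buffer_bottle: Bystander: white buffer bottle with an orange cap, 64 mm diameter, 150 mm tall. Leave it.
- tip_box: Bystander: blue pipette-tip box 85 x 80 x 60 mm. Leave it.
- tube_stand: Bystander: black stand 90 x 50 mm with two steel pins, 64 mm tall. Leave it.
- clamp_block: Bystander: black clamp block 70 x 40 x 30 mm, 50 mm tall with its screw. Leave it.
There are look-alikes about, which are no part of the job. What is shaped like the jar0 but turquoise or yellow is not meant.

How it is judged (in metres and radians):
On the way, in this order (a step that is already met when the one before it is completed fails the run):
1. the collector is made ready: dust cap in the parts tray, carousel fully home on the drive tang, every jar upright in a pocket, the isolator still off (x of shaft_cap in the frame of parts_tray between -0.06 and 0.06 m and y of shaft_cap in the frame of parts_tray between -0.045 and 0.045 m and (height (world z) of shaft_cap below 0.034 m or (height (world z) of shaft_cap below 0.075 m and angle between shaft_cap's own z axis and vertical above 2.8 rad)) and z of carousel in the frame of shaft_seat between -0.004 and 0.004 m and horizontal distance between carousel and shaft_seat below 0.005 m and angle between the x axis of carousel and the x axis of shaft_seat, either way round below 0.15 rad and angle between carousel's own z axis and vertical below 0.05 rad and (distance between jar0 and pocket0 below 0.01 m or distance between jar0 and pocket1 below 0.01 m or distance between jar0 and pocket2 below 0.01 m or distance between jar0 and pocket3 below 0.01 m) and angle between each of jar0, jar1, jar2, jar3's own z axis and vertical below 0.12 rad and (distance between jar1 and pocket0 below 0.01 m or distance between jar1 and pocket1 below 0.01 m or distance between jar1 and pocket2 below 0.01 m or distance between jar1 and pocket3 below 0.01 m) and (distance between jar2 and pocket0 below 0.01 m or distance between jar2 and pocket1 below 0.01 m or distance between jar2 and pocket2 below 0.01 m or distance between jar2 and pocket3 below 0.01 m) and (distance between jar3 and pocket0 below 0.01 m or distance between jar3 and pocket1 below 0.01 m or distance between jar3 and pocket2 below 0.01 m or distance between jar3 and pocket3 below 0.01 m) and value of joint isolator below 0.3 rad), for 0.2 s.
2. the isolator is on (value of joint isolator above 0.85 rad), for 0.2 s.
3. with the isolator on, the key is held at START for at least half a second (value of joint isolator above 0.85 rad and value of joint key_lock above 0.55 rad and value of joint key_start above 0.45 rad), for 0.5 s.
At the end, for the whole second after the job is handed in: Key back at RUN (lock > 0.55, start < 0.08 rad), isolator > 0.85 rad; carousel home (within 4 mm of the flange, 5 mm of the axis, 0.15 rad of the tang, tilt < 0.05 rad); each jar upright (0.12 rad), within 10 mm of a pocket floor's centre; dust cap in the tray; all at rest (x of shaft_cap in the frame of parts_tray between -0.06 and 0.06 m and y of shaft_cap in the frame of parts_tray between -0.045 and 0.045 m and (height (world z) of shaft_cap below 0.034 m or (height (world z) of shaft_cap below 0.075 m and angle between shaft_cap's own z axis and vertical above 2.8 rad)) and z of carousel in the frame of shaft_seat between -0.004 and 0.004 m and horizontal distance between carousel and shaft_seat below 0.005 m and angle between the x axis of carousel and the x axis of shaft_seat, either way round below 0.15 rad and angle between carousel's own z axis and vertical below 0.05 rad and (distance between jar0 and pocket0 below 0.01 m or distance between jar0 and pocket1 below 0.01 m or distance between jar0 and pocket2 below 0.01 m or distance between jar0 and pocket3 below 0.01 m) and angle between each of jar0, jar1, jar2, jar3's own z axis and vertical below 0.12 rad and (distance between jar1 and pocket0 below 0.01 m or distance between jar1 and pocket1 below 0.01 m or distance between jar1 and pocket2 below 0.01 m or distance between jar1 and pocket3 below 0.01 m) and (distance between jar2 and pocket0 below 0.01 m or distance between jar2 and pocket1 below 0.01 m or distance between jar2 and pocket2 below 0.01 m or distance between jar2 and pocket3 below 0.01 m) and (distance between jar3 and pocket0 below 0.01 m or distance between jar3 and pocket1 below 0.01 m or distance between jar3 and pocket2 below 0.01 m or distance between jar3 and pocket3 below 0.01 m) and linear speed of each of carousel, shaft_cap, jar0, jar1, jar2, jar3 below 0.03 m/s and value of joint isolator above 0.85 rad and value of joint key_lock above 0.55 rad and value of joint key_start below 0.08 rad); the robot touches nothing.
It fails at once if a bystander (timer, blank jar, bottle, tip box, stand or clamp block) is shoved aside by more than 40 mm (distance of any of lab_timer, blank_jar, buffer_bottle, tip_box, tube_stand, clamp_block from where it was at the start of the episode above 0.04 m).
Of jar0, jar1, jar2, jar3 only 2 to 4 are there at a start; the rules pass over those that are not, and their reading is None.
At some moment in a run one of jar0, jar1, jar2, jar3, carousel may be knocked a few centimetres aside while the robot is not near it.
It also fails if it takes over 210 s, if anything falls off the work surface, if the arm or the gripper's body presses on something with over 40 N, if the wrist force passes 120 N, or if a joint passes its speed limit or range.

## Working session

There is one attempt and no reset: what is moved stays moved. The work goes in short steps, Python scripts to look and compute and a tool call to move; the robot and the scene stay as the last step left them, time stands still between calls to the robot, and variables do not carry over. Pictures are saved under pics/ and viewed, at most 14 in all, crops included, and the job is handed in when it is done.

Besides the shell and the picture viewer there is one more tool, called after "Call:" by a JSON object that holds its "fn" and its "kwargs". carry_out: Moves the arm, as the interface text tells. Scaled input: -1 to 1 covers 0.75 m each way for a shift and 45 degrees each way for a turn. Its arguments: {"type":"object","properties":{"xyz":{"type":"array"},"dr":{"type":"array"},"claw":{"type":"number"},"squeeze":{"type":"number"}},"required":["xyz","dr"]}

```bash
mkdir -p pics; cat > h.py <<'E'
import numpy as np, cv2
from plant import *
def save(n,f):
    c=get_calibration(n); im=get_image(n); cv2.imwrite(f'pics/{f}.png',im[:,:,::-1]); np.save(f'pics/{f}.npy',np.array([c],dtype=object),allow_pickle=True); return im,c
def ray(c,uv):
    K=np.array([[c['fx'],0,c['cx']],[0,c['fy'],c['cy']],[0,0,1.]])
    p=cv2.undistortPoints(np.array(uv,float).reshape(-1,1,2),K,np.array(c['distortion'],float)).reshape(-1,2)
    T=np.array(c['T']); d=np.c_[p[:,0],-p[:,1],-np.ones(len(p))]@T[:3,:3].T
    return T[:3,3],d
def onz(c,uv,z):
    o,d=ray(c,uv); return o+d*((z-o[2])/d[:,2])[:,None]
def proj(c,P):
    T=np.array(c['T']); q=(np.atleast_2d(P)-T[:3,3])@T[:3,:3]; q=q*[1,-1,-1]
    K=np.array([[c['fx'],0,c['cx']],[0,c['fy'],c['cy']],[0,0,1.]])
    return cv2.projectPoints(q,np.zeros(3),np.zeros(3),K,np.array(c['distortion'],float))[0].reshape(-1,2)
def load(f):
    return cv2.imread(f'pics/{f}.png')[:,:,::-1].copy(), np.load(f'pics/{f}.npy',allow_pickle=True)[0]
def blobs(im,lo,hi,amin=30):
    h=cv2.cvtColor(im,cv2.COLOR_RGB2HSV); m=cv2.inRange(h,np.array(lo),np.array(hi))
    n,l,s,ce=cv2.connectedComponentsWithStats(m)
    return [(s[i,4],ce[i].round(1),s[i,:4]) for i in range(1,n) if s[i,4]>=amin],l
E
python3 -c "
from h import *
for n in ['top','scene','wrist']:
    im,c=save(n,n+'0'); print(n,c['fx'],np.array(c['T']).round(3).tolist())
a=cv2.imread('pics/top0.png');b=cv2.resize(a,(800,600),interpolation=cv2.INTER_CUBIC);cv2.imwrite('pics/top0b.png',b)
a=cv2.imread('pics/scene0.png');b=cv2.resize(a,(800,600),interpolation=cv2.INTER_CUBIC);cv2.imwrite('pics/scene0b.png',b)
print(state(),tcp_to_grasp)
"
```

```text
top 387.7278832897039 [[-0.011, 0.983, -0.183, 0.289], [-1.0, -0.008, 0.016, 0.099], [0.015, 0.183, 0.983, 1.379], [0.0, 0.0, 0.0, 1.0]]
scene 400.14675505508353 [[0.61, -0.643, 0.464, 1.08], [0.792, 0.494, -0.359, -0.361], [0.001, 0.586, 0.81, 1.081], [0.0, 0.0, 0.0, 1.0]]
wrist 321.99482187022056 [[0.307, 0.91, 0.279, 0.271], [-0.952, 0.294, 0.089, -0.595], [-0.001, -0.293, 0.956, 0.373], [0.0, 0.0, 0.0, 1.0]]
{'time_s': 0.15, 'q': array([-8.20538474e+01,  1.40747310e+01,  8.93086905e+01, -3.00661301e-04,
        7.67001106e+01, -9.97524338e+00]), 'qvel': array([ 0.03141221, -0.06431599, -0.16655488, -0.1587017 ,  0.0828898 ,
        0.00451906]), 'tau': array([ 1.31387500e-03, -4.29992974e+01, -3.26547825e+01, -9.62873446e-05,
        3.57454031e-03, -1.23838680e-05]), 'ee_pos': array([ 0.19995805, -0.61804086,  0.23043731]), 'eef_rot': array([[ 9.51479214e-01,  3.07712955e-01, -2.06602511e-04],
       [ 3.07712925e-01, -9.51478152e-01,  1.44320451e-03],
       [ 2.47514950e-04, -1.43675336e-03, -9.99998937e-01]]), 'ft_force': array([-0.91679104, -0.3144417 ,  0.54437926]), 'moment': array([-0.02089237,  0.02542562, -0.01438839]), 'gripper_force': 0.0, 'grip_width': 0.0856151168797286} 0.0187
```

View pics/top0b.png

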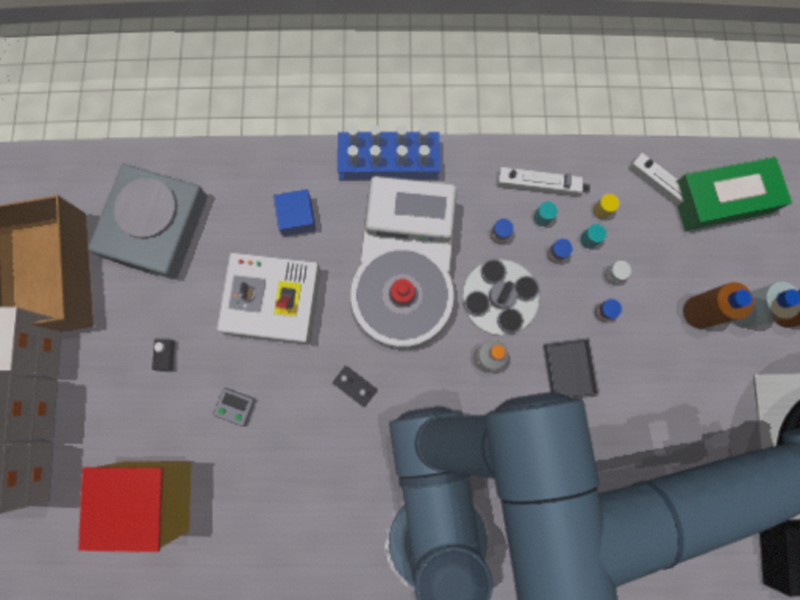

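View pics/scene0b.png

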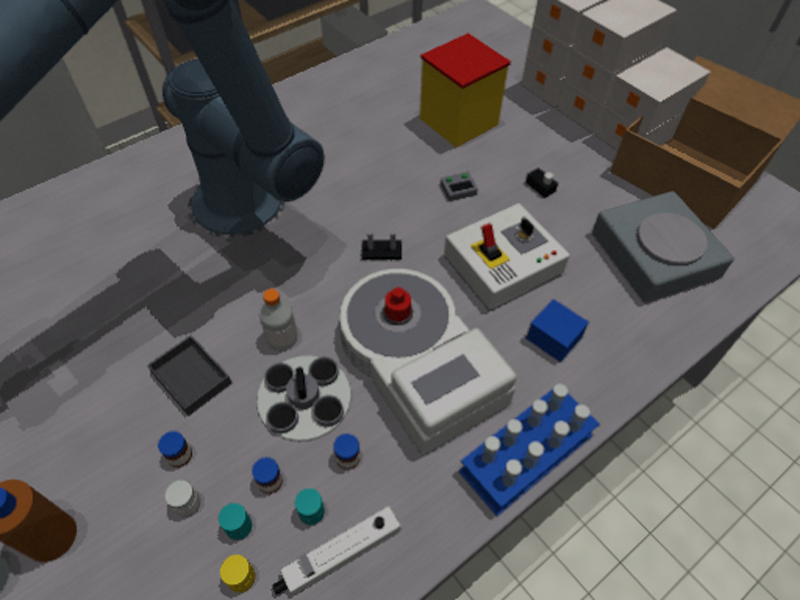

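Top view (800x600 px): the red cap is at (402,291) and the carousel at (502,296). The blue-lidded jars are at (503,230), (562,249) and (609,310). The tray is at (571,368), the isolator at (288,299) and the key at (247,292). Three jars are present.

```bash
cat > m.py <<'E'
from h import *
for f in ['top0','scene0']:
    im,c=load(f); print(f)
    B,_=blobs(im,(105,150,60),(130,255,255),40)
    for a,ce,s in B: print('blue',a,ce,s,onz(c,[ce],0.06).round(3)[0,:2])
    B,_=blobs(im,(0,150,70),(6,255,255),15)
    for a,ce,s in B: print('red',a,ce,s,'z.146',onz(c,[ce],0.135).round(3)[0,:2])
    h=cv2.cvtColor(im,cv2.COLOR_RGB2HSV)
    m=cv2.inRange(h,np.array((0,0,0)),np.array((180,120,75)))
    n,l,s,ce=cv2.connectedComponentsWithStats(m)
    for i in range(1,n):
        if 40<s[i,4]<5000:
            cn=cv2.findContours((l==i).astype(np.uint8),0,2)[0][0]
            r=cv2.minAreaRect(cn); b=onz(c,cv2.boxPoints(r),0.03)[:,:2]; 
            p=onz(c,[ce[i]],0.03)[0,:2]
            if 0.2<p[0]<0.8 and abs(p[1])<0.7:
              print('dark',s[i,4],ce[i].round(1),p.round(3),'sides',np.linalg.norm(b[1]-b[0]).round(3),np.linalg.norm(b[2]-b[1]).round(3),'ang',np.degrees(np.arctan2(*(b[1]-b[0])[::-1])).round(1),b.mean(0).round(3))
E
python3 m.py
python3 -c "
from h import *
im,c=load('top0')
a=im[155:225,220:350,::-1]; cv2.imwrite('pics/c1.png',cv2.resize(a,None,fx=6,fy=6,interpolation=2))
"
```

```text
top0
blue 679 [246.4  98.8] [217  86  64  24] [0.868 0.107]
blue 460 [187.5 133.8] [176 122  24  25] [0.736 0.317]
blue 88 [321.8 145.5] [317 141  11  11] [ 0.69 -0.16]
blue 97 [359.6 158.5] [354 153  12  12] [ 0.642 -0.293]
blue 116 [504.9 190.6] [498 185  14  11] [ 0.522 -0.823]
blue 110 [473.5 190.8] [467 186  14  10] [ 0.522 -0.702]
blue 101 [391.  197.1] [385 192  12  11] [ 0.502 -0.396]
red 129 [256.8 185.4] [250 179  15  14] z.146 [0.533 0.074]
red 2705 [ 77.  325.3] [ 51 299  53  54] z.146 [0.092 0.64 ]
dark 400 [449.9 135.7] [ 0.737 -0.653] sides 0.13 0.252 ang -23.5 [ 0.73  -0.701]
dark 377 [119.4 150.6] [0.686 0.569] sides 0.218 0.027 ang -18.3 [0.691 0.567]
dark 131 [315.2 173.1] [ 0.596 -0.138] sides 0.043 0.044 ang -90.3 [ 0.597 -0.137]
dark 134 [336.6 183.9] [ 0.557 -0.213] sides 0.045 0.045 ang -64.0 [ 0.557 -0.213]
dark 61 [322.8 187.2] [ 0.545 -0.163] sides 0.051 0.016 ang -25.8 [ 0.545 -0.163]
dark 135 [305.  193.6] [ 0.522 -0.099] sides 0.043 0.043 ang -90.4 [ 0.521 -0.098]
dark 139 [326.2 204.6] [ 0.482 -0.173] sides 0.044 0.045 ang -46.3 [ 0.482 -0.173]
dark 43 
[... 2218 characters left out ...]
8] sides 0.144 0.146 ang 63.5 [ 0.55  -0.164]
dark 127 [111.  295.4] [ 0.525 -0.412] sides 0.053 0.03 ang 62.6 [ 0.525 -0.408]
dark 140 [219.  296.4] [ 0.707 -0.181] sides 0.052 0.036 ang 60.4 [ 0.707 -0.176]
dark 150 [169.9 311.6] [ 0.661 -0.308] sides 0.053 0.033 ang 70.7 [ 0.66  -0.305]
dark 166 [117.2 325.9] [ 0.61  -0.435] sides 0.053 0.039 ang 88.0 [ 0.607 -0.434]
dark 70 [191.  333.2] [ 0.743 -0.294] sides 0.017 0.036 ang 96.1 [ 0.743 -0.294]
dark 66 [144.3 343.1] [ 0.692 -0.401] sides 0.017 0.043 ang 117.4 [ 0.695 -0.4  ]
dark 377 [  9.2 360.2] [ 0.524 -0.683] sides 0.061 0.084 ang 138.2 [ 0.539 -0.684]
dark 66 [145.4 377.7] [ 0.765 -0.438] sides 0.013 0.037 ang 119.4 [ 0.767 -0.437]
```

View pics/c1.png

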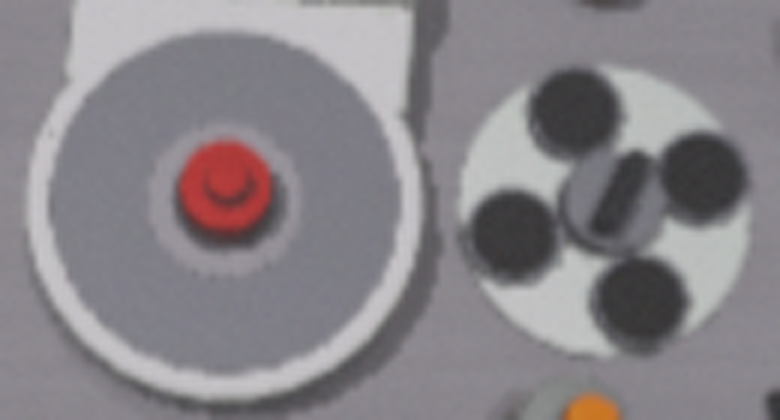

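Call:
{"fn": "carry_out", "kwargs": {"xyz": [[0.022,0.046,0.003],[0.022,0.046,0.003],[0.022,0.046,0.003],[0.022,0.046,0.003],[0.022,0.046,0.003],[0.022,0.046,0.003],[0.022,0.046,0.003],[0.022,0.046,0.003]], "dr": [[0,0,0],[0,0,0],[0,0,0],[0,0,0],[0,0,0],[0,0,0],[0,0,0],[0,0,0]], "claw": -1}}

```text
time_s: 0.82
ee_pos: [0.3323, -0.3406, 0.2491]
eef_rot: [[0.952, 0.307, -0.0], [0.307, -0.952, 0.0], [0.0, -0.0, -1.0]]
ft_force: [0.3, 0.2, -0.3]
grip_width: 0.0855
gripper_force: 0.0
```

Call:
{"fn": "carry_out", "kwargs": {"xyz": [[0.022,0.046,0.003],[0.022,0.046,0.003],[0.022,0.046,0.003],[0.022,0.046,0.003],[0.022,0.046,0.003],[0.022,0.046,0.003],[0.022,0.046,0.003],[0.022,0.046,0.003]], "dr": [[0,0,0],[0,0,0],[0,0,0],[0,0,0],[0,0,0],[0,0,0],[0,0,0],[0,0,0]]}}

```text
time_s: 1.48
ee_pos: [0.4643, -0.0645, 0.2674]
eef_rot: [[0.951, 0.308, 0.0], [0.308, -0.951, -0.0], [0.0, 0.0, -1.0]]
ft_force: [1.4, -0.8, -0.4]
grip_width: 0.0851
gripper_force: 0.0
```

Call:
{"fn": "carry_out", "kwargs": {"xyz": [[0.022,0.046,0],[0.022,0.046,0],[0.022,0.046,0],[0.022,0.046,0],[0,0,0],[0,0,0]], "dr": [[0,0,0],[0,0,0],[0,0,0],[0,0,0],[0,0,0],[0,0,0]]}}

```text
time_s: 1.98
ee_pos: [0.53, 0.0731, 0.2667]
eef_rot: [[0.95, 0.311, -0.001], [0.311, -0.95, -0.0], [-0.001, -0.0, -1.0]]
ft_force: [-0.1, -0.1, -0.6]
grip_width: 0.0853
gripper_force: 0.0
```

```bash
python3 -c "
from h import *
im,c=save('wrist','w1'); s=state(); print(s['ee_pos'].round(4),s['eef_rot'].round(3).tolist(),s['ft_force'])
B,_=blobs(im,(0,150,60),(6,255,255),100)
for b in B: print(b, onz(c,[b[1]],0.122))
im2,c2=save('top','top1'); save('scene','sc1')
"
```

```text
[0.5297 0.0719 0.2668] [[0.951, 0.309, -0.001], [0.309, -0.951, -0.0], [-0.001, -0.0, -1.0]] [-0.20172281 -0.48042273  0.02928867]
(np.int32(2271), array([254.3, 166.3]), array([228, 138,  54,  57], dtype=int32)) [[0.53840162 0.0738806  0.122     ]]
```

View pics/w1.png

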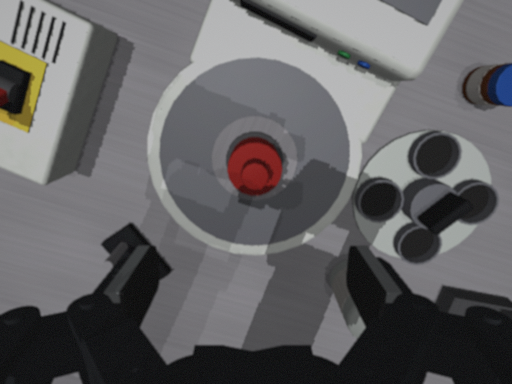

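The wrist view shows the cap at (254,166), with its knob top near (256,172), and the machine disc around it. To the right are the carousel at (425,200) and a jar at (500,88).

```bash
python3 -c "
from h import *
im,c=load('w1')
print(onz(c,[[256,172]],0.146),onz(c,[[254,163]],0.122),proj(c,[[.538,.074,.083]]))
# gray disc circle at z=.075
g=cv2.cvtColor(im,cv2.COLOR_RGB2GRAY)
im2,c2=load('top1')
B,_=blobs(im2,(0,150,70),(6,255,255),15)
for b in B: print(b[1],onz(c2,[b[1]],0.128))
c3=cv2.HoughCircles(cv2.medianBlur(g,5),cv2.HOUGH_GRADIENT,1,200,param1=80,param2=30,minRadius=85,maxRadius=115); print(c3)
for z in c3[0]: print(onz(c,[z[:2]],0.075))
"
```

```text
[[0.53943729 0.07286425 0.146     ]] [[0.54124002 0.07510024 0.122     ]] [[253.84445582 158.02341681]]
[ 77.  325.3] [[0.09119798 0.64338457 0.128     ]]
[[[252.5 151.5  93.4]]]
[[0.5426117  0.07695714 0.075     ]]
```

Call:
{"fn": "carry_out", "kwargs": {"xyz": [[0.013,0.003,-0.031],[0,0,-0.031],[0,0,-0.031],[0,0,-0.031],[0,0,-0.031],[0,0,-0.031],[0,0,0]], "dr": [[0,0,0],[0,0,0],[0,0,0],[0,0,0],[0,0,0],[0,0,0],[0,0,0]]}}

```text
time_s: 2.72
ee_pos: [0.536, 0.0725, 0.123]
eef_rot: [[0.952, 0.305, -0.009], [0.305, -0.952, 0.001], [-0.009, -0.003, -1.0]]
ft_force: [-1.0, 0.5, -1.5]
grip_width: 0.0854
gripper_force: 0.0
```

Call:
{"fn": "carry_out", "kwargs": {"xyz": [[0,0,0],[0,0,0],[0,0,0],[0,0,0],[0,0,0],[0,0,0],[0,0,0],[0,0,0]], "dr": [[0,0,0],[0,0,0],[0,0,0],[0,0,0],[0,0,0],[0,0,0],[0,0,0],[0,0,0]], "claw": 1, "squeeze": 40}}

```text
time_s: 3.38
ee_pos: [0.5407, 0.0738, 0.1292]
eef_rot: [[0.951, 0.308, 0.002], [0.308, -0.951, -0.0], [0.002, 0.001, -1.0]]
ft_force: [-0.9, 0.4, 5.6]
grip_width: 0.0228
gripper_force: 39.1
```

Call:
{"fn": "carry_out", "kwargs": {"xyz": [[0,0,0.01],[0,0,0.02],[0,0,0.03],[0,0,0.03],[0,0,0.03],[0,0,0.02],[0,0,0]], "dr": [[0,0,0],[0,0,0],[0,0,0],[0,0,0],[0,0,0],[0,0,0],[0,0,0]]}}

```text
time_s: 3.97
ee_pos: [0.5417, 0.0737, 0.237]
eef_rot: [[0.951, 0.308, 0.007], [0.308, -0.951, -0.001], [0.007, 0.003, -1.0]]
ft_force: [0.0, 0.4, -1.0]
grip_width: 0.0224
gripper_force: 39.4
```

```bash
python3 -c "
from h import *
s=state(); print(s['ee_pos'],s['grip_width'],s['gripper_force'])
im,c=load('sc1')
im0,c0=load('top1'); a=im0[150:320,290:450,::-1]; cv2.imwrite('pics/c2.png',cv2.resize(np.vstack([a]),None,fx=3.5,fy=3.5,interpolation=2))
P=onz(c0,[[348,218],[377,218],[380,253],[352,253]],.03);print(P)
"
```

```text
[0.54167722 0.07371257 0.23696262] 0.022386188824540017 39.354647397994995
[[ 0.43375705 -0.2477408   0.03      ]
 [ 0.43250009 -0.35164623  0.03      ]
 [ 0.30992532 -0.35460093  0.03      ]
 [ 0.31164068 -0.25565248  0.03      ]]
```

View pics/c2.png

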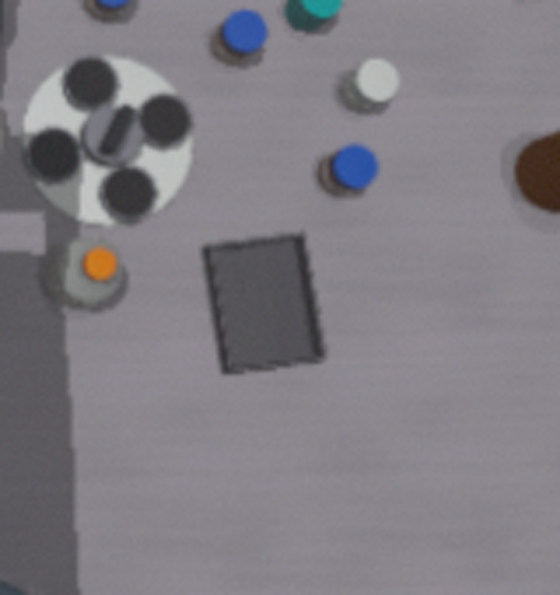

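The tray's corners in the crop are (204,247), (303,235), (325,356) and (223,374), so its centre is about (0.367, -0.307). The carousel, jars and bottle haven't moved.

Call:
{"fn": "carry_out", "kwargs": {"xyz": [[0,0,0.02],[-0.021,-0.046,0.02],[-0.021,-0.046,0],[-0.021,-0.046,0],[-0.021,-0.046,0],[-0.021,-0.046,0],[-0.021,-0.046,0],[-0.021,-0.046,0]], "dr": [[0,0,0],[0,0,0],[0,0,0],[0,0,0],[0,0,0],[0,0,0],[0,0,0],[0,0,0]]}}

```text
time_s: 4.63
ee_pos: [0.4279, -0.1686, 0.2614]
eef_rot: [[0.951, 0.308, -0.002], [0.308, -0.951, 0.001], [-0.001, -0.002, -1.0]]
ft_force: [0.1, -0.5, -0.3]
grip_width: 0.0227
gripper_force: 39.4
```

Call:
{"fn": "carry_out", "kwargs": {"xyz": [[-0.021,-0.046,0],[-0.021,-0.046,0],[-0.021,-0.046,0],[-0.021,-0.046,0],[0,0,-0.03],[0,0,-0.04],[0,0,-0.04],[0,0,-0.04]], "dr": [[0,0,0],[0,0,0],[0,0,0],[0,0,0],[0,0,0],[0,0,0],[0,0,0],[0,0,0]]}}

```text
time_s: 5.3
ee_pos: [0.3657, -0.3053, 0.1479]
eef_rot: [[0.952, 0.307, -0.001], [0.307, -0.952, 0.001], [-0.0, -0.001, -1.0]]
ft_force: [1.0, 0.1, -0.4]
grip_width: 0.0218
gripper_force: 39.5
```

Call:
{"fn": "carry_out", "kwargs": {"xyz": [[0,0,-0.04],[0,0,-0.03],[0,0,-0.03],[0,0,-0.02],[0,0,0],[0,0,0]], "dr": [[0,0,0],[0,0,0],[0,0,0],[0,0,0],[0,0,0],[0,0,0]]}}

```text
time_s: 5.8
ee_pos: [0.3657, -0.3046, 0.0589]
eef_rot: [[0.951, 0.308, -0.002], [0.308, -0.951, 0.003], [-0.001, -0.003, -1.0]]
ft_force: [-0.0, 0.4, -0.5]
grip_width: 0.0221
gripper_force: 39.5
```

Call:
{"fn": "carry_out", "kwargs": {"xyz": [[0,0,-0.007],[0,0,0],[0,0,0],[0,0,0],[0,0,0],[0,0,0]], "dr": [[0,0,0],[0,0,0],[0,0,0],[0,0,0],[0,0,0],[0,0,0]], "claw": -1}}

```text
time_s: 6.3
ee_pos: [0.3668, -0.306, 0.0555]
eef_rot: [[0.951, 0.308, 0.001], [0.308, -0.951, -0.001], [0.0, 0.001, -1.0]]
ft_force: [0.6, -0.0, -0.1]
grip_width: 0.0854
gripper_force: 0.0
```

Call:
{"fn": "carry_out", "kwargs": {"xyz": [[0,0,0.02],[0,0,0.03],[0,0,0.04],[0,0,0.045],[0,0,0.045],[0,0,0.045],[0,0,0.045]], "dr": [[0,0,0],[0,0,0],[0,0,0],[0,0,0],[0,0,0],[0,0,0],[0,0,0]]}}

```text
time_s: 6.88
ee_pos: [0.3663, -0.3054, 0.2595]
eef_rot: [[0.951, 0.308, 0.0], [0.308, -0.951, -0.0], [0.0, 0.001, -1.0]]
ft_force: [0.3, -0.8, -0.4]
grip_width: 0.0851
gripper_force: 0.0
```

Call:
{"fn": "carry_out", "kwargs": {"xyz": [[0.029,0.024,0],[0.029,0.024,0],[0.029,0.024,0],[0.029,0.024,0],[0.029,0.024,0],[0.029,0.024,0],[0.029,0.024,0],[0.025,0.024,0]], "dr": [[0,0,-0.14],[0,0,-0.14],[0,0,-0.14],[0,0,-0.14],[0,0,-0.14],[0,0,-0.14],[0,0,-0.14],[0,0,0]]}}

```text
time_s: 7.55
ee_pos: [0.5387, -0.1606, 0.2577]
eef_rot: [[0.896, -0.444, 0.0], [-0.444, -0.896, -0.0], [0.0, -0.0, -1.0]]
ft_force: [0.2, -0.2, 0.0]
grip_width: 0.0856
gripper_force: 0.0
```

Call:
{"fn": "carry_out", "kwargs": {"xyz": [[0,0,0],[0,0,0]], "dr": [[0,0,0],[0,0,0]]}}

```text
time_s: 7.72
ee_pos: [0.538, -0.1608, 0.2574]
eef_rot: [[0.898, -0.439, -0.0], [-0.439, -0.898, -0.0], [-0.0, 0.0, -1.0]]
ft_force: [-0.5, 0.3, 0.3]
grip_width: 0.0852
gripper_force: 0.0
```

```bash
python3 -c "
from h import *
im,c=save('wrist','w2'); s=state(); print(s['ee_pos'].round(4),s['eef_rot'].round(3).tolist(),s['q'].round(0))
im2,c2=save('top','top2'); save('scene','sc2')
B,_=blobs(im2,(0,150,70),(6,255,255),15)
for b in B: print(b[1],onz(c2,[b[1]],0.05))
cv2.imwrite('pics/v2.png',np.hstack([im[:,:,::-1],cv2.resize(im2[130:290,210:410,::-1],(480,384))])[:, :992])
a=cv2.imread('pics/v2.png');cv2.imwrite('pics/v2.png',cv2.resize(a,(800,310),interpolation=cv2.INTER_AREA))
"
```

```text
[ 0.5374 -0.1615  0.2574] [[0.898, -0.44, -0.001], [-0.44, -0.898, -0.0], [-0.0, 0.0, -1.0]] [-28.   1. 101.  -0.  78.  88.]
[179.8 194.8] [[0.51800159 0.34069669 0.05      ]]
[366.7 237.8] [[ 0.36230251 -0.30439916  0.05      ]]
[ 76.9 325.3] [[0.07888043 0.67762862 0.05      ]]
```

View pics/v2.png

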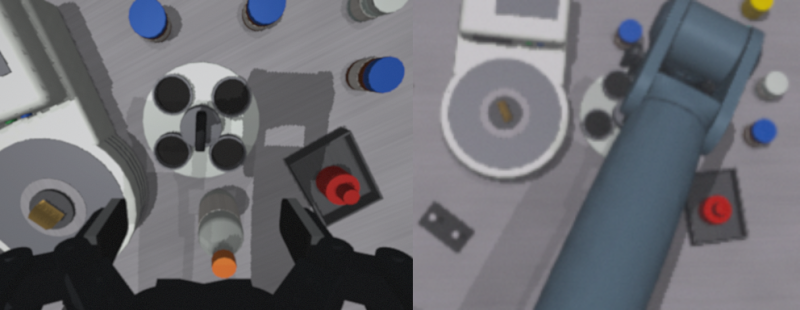

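Wrist frame w2: the cap stands upright in the tray at (340,187) in the resized view, and the carousel is centred near (201,122) with its handle vertical. The bare brass tang is at (47,213). Next I'll measure the carousel, tang and jars.

```bash
cat > m2.py <<'E'
import sys
from h import *
def carousel(f):
    im,c=load(f)
    B,l=blobs(im,(0,0,0),(180,140,62),250)
    P=[]
    for a,ce,s in B:
        w=s[2]/s[3]
        if a>450 and 0.7<w<1.4 and a/(s[2]*s[3])>0.7 and ce[1]<300:
            p=onz(c,[ce],0.020)[0]; P.append(p[:2]); 
    P=np.array(P); print('pockets',P.round(4).tolist())
    if len(P)==4:
        m=P.mean(0); a=np.degrees(np.arctan2(*(P-m).T[::-1])); print('ctr',m.round(4),'r',np.linalg.norm(P-m,axis=1).round(4),'ang mod90-45',((a-45+45)%90-45).round(1))
def brass(f,z=.111):
    im,c=load(f)
    B,l=blobs(im,(8,90,40),(28,255,255),40)
    for a,ce,s in B:
        i=l[int(ce[1]),int(ce[0])]; cn=max(cv2.findContours((l==i).astype(np.uint8),0,2)[0],key=cv2.contourArea)
        b=onz(c,cv2.boxPoints(cv2.minAreaRect(cn)),z)[:,:2]; e=[b[1]-b[0],b[2]-b[1]]; n=[np.linalg.norm(x) for x in e]; k=e[int(n[1]>n[0])]
        print('brass',a,ce,b.mean(0).round(4),np.round(n,3),'ang',np.degrees(np.arctan2(k[1],k[0])).round(1))
def jars(f):
    im,c=load(f)
    B,_=blobs(im,(108,170,60),(130,255,255),40)
    for a,ce,s in B: print('blue',a,ce,s,onz(c,[ce],0.058).round(4)[0,:2])
if __name__=='__main__':
    for f in sys.argv[1:]: print(f); carousel(f); brass(f); jars(f)
E
python3 m2.py w2 top2; python3 -c "
from h import *
im,c=load('w2'); P=[[.545,-.16,.076]]; print(proj(c,P))
print(onz(c,[[249,141],[249,188]],.076), onz(c,[[249,164]],.076))"
```

```text
w2
pockets [[0.5985, -0.1401], [0.5575, -0.2154], [0.5233, -0.0996], [0.4824, -0.1752]]
ctr [ 0.5404 -0.1575] r [0.0607 0.0603 0.0605 0.0607] ang mod90-45 [-28.3 -28.5 -28.5 -28.1]
brass 119 [448.9  92.4] [ 0.5295 -0.3459] [0.03 0.01] ang -27.5
brass 930 [ 56.4 265.9] [0.5386 0.0588] [0.034 0.034] ang -158.1
brass 881 [277.1 326.6] [ 0.374  -0.1108] [0.031 0.045] ang 155.9
blue 1220 [180.7  18.6] [161   0  45  47] [ 0.6937 -0.161 ]
blue 1146 [328.9  12.7] [307   0  47  31] [ 0.6362 -0.2899]
blue 1637 [475.9  92.1] [452  71  49  43] [ 0.5036 -0.3963]
top2
pockets []
brass 3694 [ 26.1 166.3] [0.6096 0.8591] [0.305 0.207] ang 6.8
brass 178 [387.7 131.3] [ 0.725  -0.3832] [0.064 0.039] ang -46.4
brass 729 [457.1 196.3] [ 0.4998 -0.619 ] [0.165 0.082] ang -77.7
brass 86 [183.5 196.1] [0.5829 0.068 ] [1.993 1.41 ] ang -90.0
brass 84 [504.7 205. ] [ 0.4637 -0.7769] [0.063 0.029] ang -80.9
brass 51 [ 13.9 217.2] [0.4353 0.8897] [0.029 0.02 ] ang -6.3
brass 49 [ 29.3 220.1] [0.4258 0.8341] [0.018 0.027] ang -174.9
brass 56 [ 10.3 261.1] [0.29   0.8902] [0.021 0.026] ang -175.1
brass 48 [ 26.  261.2] [0.2899 0.834 ] [0.027 0.019] ang -4.0
brass 994 [108.9 317.8] [0.0984 0.5994] [0.187 0.166] ang -88.2
brass 49 [ 23.2 303. ] [0.1542 0.833 ] [0.017 0.029] ang -176.0
brass 66 [  7.  305.8] [0.1452 0.8889] [0.021 0.032] ang -175.8
blue 62 [321.8 145.6] [317 141  10  10] [ 0.6903 -0.1605]
blue 94 [474.1 190.6] [468 186  13  10] [ 0.523  -0.7059]
blue 109 [505.  190.6] [498 186  14  10] [ 0.522  -0.8252]
blue 96 [391.  197.1] [386 192  11  11] [ 0.5023 -0.3972]
[[248.56451398 160.58062559]]
[[ 0.56279557 -0.16927666  0.076     ]
 [ 0.51847632 -0.14741279  0.076     ]] [[ 0.5415942  -0.15881731  0.076     ]]
```

Call:
{"fn": "carry_out", "kwargs": {"xyz": [[0.004,0.005,0],[0,0,-0.04],[0,0,-0.045],[0,0,-0.045],[0,0,-0.045],[0,0,-0.045],[0,0,-0.04],[0,0,-0.02]], "dr": [[0,0,-0.048],[0,0,0],[0,0,0],[0,0,0],[0,0,0],[0,0,0],[0,0,0],[0,0,0]]}}

```text
time_s: 8.53
ee_pos: [0.5374, -0.1577, 0.0436]
eef_rot: [[0.879, -0.476, -0.005], [-0.476, -0.879, 0.003], [-0.006, 0.0, -1.0]]
ft_force: [-1.0, -0.1, -0.7]
grip_width: 0.0854
gripper_force: 0.0
```

Call:
{"fn": "carry_out", "kwargs": {"xyz": [[0,0,0],[0,0,0],[0,0,0],[0,0,0],[0,0,0],[0,0,0],[0,0,0],[0,0,0]], "dr": [[0,0,0],[0,0,0],[0,0,0],[0,0,0],[0,0,0],[0,0,0],[0,0,0],[0,0,0]], "claw": 1, "squeeze": 60}}

```text
time_s: 9.2
ee_pos: [0.5416, -0.1584, 0.0491]
eef_rot: [[0.88, -0.475, 0.002], [-0.475, -0.88, -0.001], [0.002, -0.0, -1.0]]
ft_force: [-2.0, 1.0, 7.0]
grip_width: 0.0128
gripper_force: 60.2
```

Call:
{"fn": "carry_out", "kwargs": {"xyz": [[0,0,0.01],[0,0,0.03],[0,0,0.04],[0,0,0.04],[0,0,0.04],[0,0,0.04],[0,0,0.04],[0,0,0.02]], "dr": [[0,0,0],[0,0,0],[0,0,0],[0,0,0],[0,0,0],[0,0,0],[0,0,0],[0,0,0]]}}

```text
time_s: 9.87
ee_pos: [0.5413, -0.1582, 0.2464]
eef_rot: [[0.88, -0.474, 0.004], [-0.474, -0.88, -0.002], [0.004, -0.0, -1.0]]
ft_force: [0.4, -0.8, -3.1]
grip_width: 0.0129
gripper_force: 59.1
```

```bash
python3 -c "
from h import *
s=state(); print(s['ee_pos'].round(4),s['eef_rot'].round(3).tolist(),s['grip_width'])
im,c=save('top','top3'); save('scene','sc3'); im2,c2=save('wrist','w3')
a=np.hstack([cv2.resize(load('w1')[0][100:260,150:362],(400,302)),cv2.resize(im[140:230,220:340],(400,302),interpolation=2)])
b=np.hstack([cv2.resize(load('sc3')[0][140:270,150:330],(400,290),interpolation=2),cv2.resize(im2,(400,290))])
cv2.imwrite('pics/v3.png',np.vstack([a,b])[:,:,::-1])
"
```

```text
[ 0.5413 -0.1582  0.2464] [[0.88, -0.474, 0.004], [-0.474, -0.88, -0.002], [0.004, -0.0, -1.0]] 0.012869981356644335
```

View pics/v3.png

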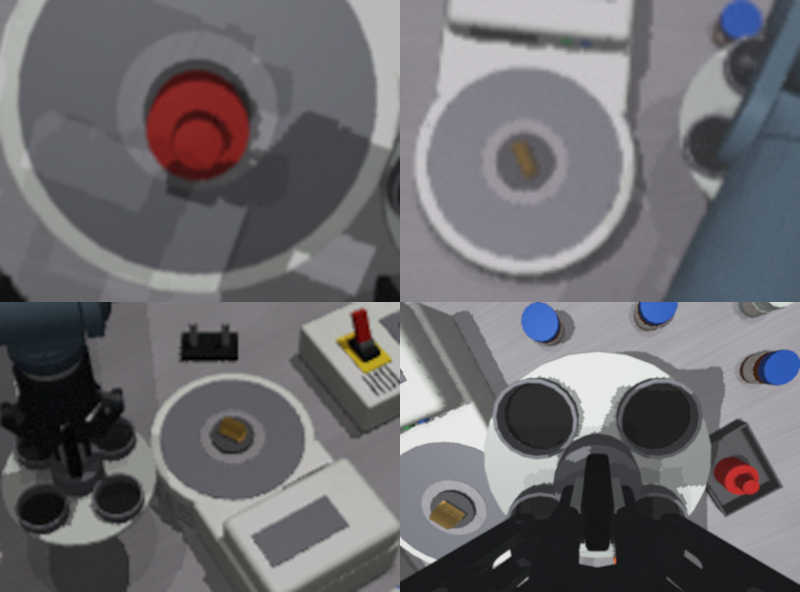

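The carousel is lifted square in the gripper. The tang is visible at about (525,160) in the upper-right panel and (446,515) in the lower-right one. I'll zoom on it for yaw.

```bash
python3 -c "
from h import *
P=[.541,.074,.1]; out=[]
for f in ['w2','w3','top3','sc3']:
    im,c=load(f); u=proj(c,[P])[0]; h=36 if f[0]=='w' else 16
    x,y=(u-h).round().astype(int); x=max(x,0);y=max(y,0); print(f,x,y,400/(2*h))
    out.append(cv2.resize(im[y:y+2*h,x:x+2*h],(400,300 if 0 else 400),interpolation=2))
a=np.vstack([np.hstack(out[:2]),np.hstack(out[2:])])[:,:,::-1]
cv2.imwrite('pics/v4.png',cv2.resize(a,(600,600)))
"
```

```text
w2 14 229 5.555555555555555
w3 16 245 5.555555555555555
top3 241 169 12.5
sc3 240 179 12.5
```

View pics/v4.png

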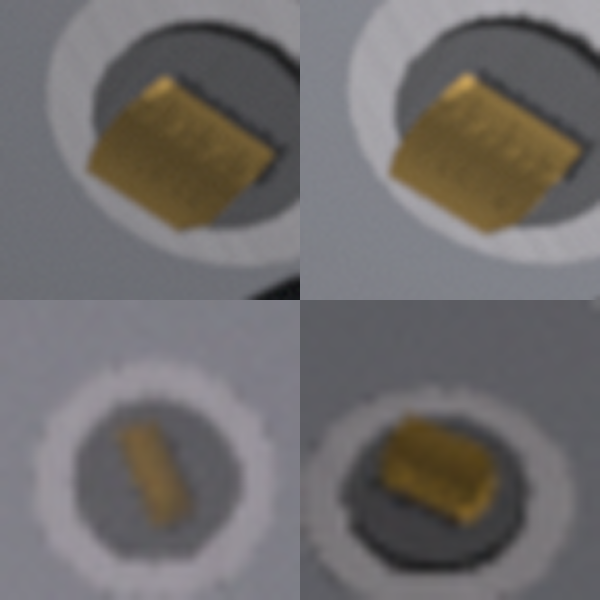

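```bash
python3 -c "
from h import *
def A(f,x,y,s,pts,z):
    im,c=load(f); p=onz(c,[[x+a/s-.5+.5/s*0,y+b/s-.5] for a,b in pts],z)[:,:2]; d=p[1]-p[0]
    print(f,p.round(4).tolist(),'len',np.linalg.norm(d).round(4),'ang',(np.degrees(np.arctan2(d[1],d[0]))%180).round(1), 'mid',p.mean(0).round(4))
s=300/72
A('w2',14,229,s,[(165,75),(275,155)],.083)
A('w2',14,229,s,[(88,168),(183,230)],.111)
A('w3',16,245,s,[(170,75),(282,155)],.083)
A('w3',16,245,s,[(90,172),(190,233)],.111)
A('top3',241,169,300/32,[(130,125),(170,222)],.105)
A('top3',241,169,300/32,[(155,62),(155,295)],.083)
A('top3',241,169,300/32,[(36,178),(275,178)],.083)
im,c=load('w2')
B,l=blobs(im,(8,110,40),(28,255,255),300)
im,c=load('top3'); B,l=blobs(im,(8,60,60),(28,255,255),20)
for a,ce,q in B:
    if 240<ce[0]<275 and 170<ce[1]<205:
        y,x=np.nonzero(l==l[int(round(ce[1])),int(round(ce[0]))]); p=onz(c,np.c_[x,y],.103)[:,:2]; m=p.mean(0); w,v=np.linalg.eigh(np.cov((p-m).T)); print(a,m,np.degrees(np.arctan2(v[1,1],v[0,1])),np.sqrt(w*12))
"
```

```text
w2 [[0.5543, 0.072], [0.5222, 0.06]] len 0.0343 ang 20.5 mid [0.5383 0.066 ]
w2 [[0.5466, 0.0802], [0.5222, 0.0699]] len 0.0264 ang 22.8 mid [0.5344 0.0751]
w3 [[0.5534, 0.0717], [0.521, 0.0608]] len 0.0342 ang 18.6 mid [0.5372 0.0663]
w3 [[0.5468, 0.0801], [0.5221, 0.0699]] len 0.0267 ang 22.5 mid [0.5344 0.075 ]
top3 [[0.5507, 0.0816], [0.5153, 0.0677]] len 0.038 ang 21.4 mid [0.533  0.0747]
top3 [[0.5786, 0.0719], [0.4925, 0.0729]] len 0.0861 ang 179.3 mid [0.5356 0.0724]
top3 [[0.5358, 0.1156], [0.5352, 0.0288]] len 0.0868 ang 89.6 mid [0.5355 0.0722]
46 [0.53343803 0.07331173] -159.6832786469873 [0.01455464 0.03648188]
```

Call:
{"fn": "carry_out", "kwargs": {"xyz": [[0,0.025,0],[-0.001,0.04,0],[-0.001,0.042,0],[-0.001,0.042,0],[-0.001,0.042,0],[-0.001,0.042,0],[-0.001,0.04,0],[0,0.035,0]], "dr": [[0,0,0.137],[0,0,0.137],[0,0,0.137],[0,0,0.137],[0,0,0.137],[0,0,0.137],[0,0,0.137],[0,0,0.137]]}}

```text
time_s: 10.68
ee_pos: [0.5338, 0.0751, 0.2391]
eef_rot: [[0.932, 0.364, -0.006], [0.364, -0.932, 0.001], [-0.005, -0.003, -1.0]]
ft_force: [0.4, 0.3, -4.0]
grip_width: 0.0128
gripper_force: 59.2
```

Call:
{"fn": "carry_out", "kwargs": {"xyz": [[0,0,0],[0,0,-0.02],[0,0,-0.03],[0,0,-0.03],[0,0,-0.02],[0,0,0],[0,0,0],[0,0,0]], "dr": [[0,0,0],[0,0,0],[0,0,0],[0,0,0],[0,0,0],[0,0,0],[0,0,0],[0,0,0]]}}

```text
time_s: 11.35
ee_pos: [0.536, 0.0727, 0.1676]
eef_rot: [[0.934, 0.357, -0.0], [0.357, -0.934, -0.0], [-0.0, -0.0, -1.0]]
ft_force: [0.1, 0.1, -2.7]
grip_width: 0.0128
gripper_force: 59.6
```

```bash
python3 -c "
from h import *
s=state(); print(s['ee_pos'].round(4),s['eef_rot'].round(3).tolist(),s['grip_width'],s['ft_force'])
R=s['eef_rot']; print(np.degrees(np.arctan2(R[1,0],R[0,0])))"
```

```text
[0.536  0.0727 0.1676] [[0.934, 0.357, -0.0], [0.357, -0.934, -0.0], [-0.0, -0.0, -1.0]] 0.012758080057086387 [ 0.06493642  0.09183551 -2.69171401]
20.9462547036484
```

Call:
{"fn": "carry_out", "kwargs": {"xyz": [[0.001,0,-0.006],[0,0,-0.006],[0,0,-0.006],[0,0,-0.006],[0,0,-0.006],[0,0,0]], "dr": [[0,0,0],[0,0,0],[0,0,0],[0,0,0],[0,0,0],[0,0,0]]}}

```text
time_s: 11.85
ee_pos: [0.5359, 0.0731, 0.1437]
eef_rot: [[0.934, 0.358, -0.002], [0.358, -0.934, 0.0], [-0.002, -0.001, -1.0]]
ft_force: [-0.5, -0.6, -3.9]
grip_width: 0.0128
gripper_force: 59.6
```

Call:
{"fn": "carry_out", "kwargs": {"xyz": [[0,0,-0.005],[0,0,-0.004],[0,0,-0.004],[0,0,0],[0,0,0]], "dr": [[0,0,0],[0,0,0],[0,0,0],[0,0,0],[0,0,0]]}}

```text
time_s: 12.27
ee_pos: [0.5366, 0.073, 0.1351]
eef_rot: [[0.934, 0.358, -0.0], [0.358, -0.934, 0.0], [-0.0, -0.0, -1.0]]
ft_force: [-0.9, 0.5, -3.1]
grip_width: 0.0129
gripper_force: 59.6
```

Call:
{"fn": "carry_out", "kwargs": {"xyz": [[0,0,-0.002],[0,0,-0.002],[0,0,0],[0,0,0]], "dr": [[0,0,0],[0,0,0],[0,0,0],[0,0,0]]}}

```text
time_s: 12.6
ee_pos: [0.5368, 0.073, 0.1323]
eef_rot: [[0.934, 0.358, -0.0], [0.358, -0.934, 0.0], [-0.0, -0.0, -1.0]]
ft_force: [-0.3, 0.0, -3.9]
grip_width: 0.0127
gripper_force: 59.7
```

Call:
{"fn": "carry_out", "kwargs": {"xyz": [[0,0,-0.001],[0,0,0],[0,0,0]], "dr": [[0,0,0],[0,0,0],[0,0,0]]}}

```text
time_s: 12.85
ee_pos: [0.537, 0.073, 0.1322]
eef_rot: [[0.934, 0.358, 0.0], [0.358, -0.934, -0.0], [0.0, 0.0, -1.0]]
ft_force: [-3.1, -0.4, 2.2]
grip_width: 0.0132
gripper_force: 60.3
```

Call:
{"fn": "carry_out", "kwargs": {"xyz": [[0,0,0],[0,0,0],[0,0,0],[0,0,0],[0,0,0],[0,0,0]], "dr": [[0,0,0],[0,0,0],[0,0,0],[0,0,0],[0,0,0],[0,0,0]], "claw": -1}}

```text
time_s: 13.35
ee_pos: [0.5369, 0.073, 0.1316]
eef_rot: [[0.934, 0.358, 0.0], [0.358, -0.934, 0.0], [0.0, 0.0, -1.0]]
ft_force: [0.7, -0.2, 0.5]
grip_width: 0.0836
gripper_force: 0.0
```

Call:
{"fn": "carry_out", "kwargs": {"xyz": [[0,0,0.02],[0,0,0.03],[0,0,0.04],[0,0,0.04],[0,0,0.04],[0,0,0.02],[0,0,0],[0,0,0]], "dr": [[0,0,0],[0,0,0],[0,0,0],[0,0,0],[0,0,0],[0,0,0],[0,0,0],[0,0,0]]}}

```text
time_s: 14.02
ee_pos: [0.5371, 0.073, 0.2746]
eef_rot: [[0.934, 0.358, 0.002], [0.358, -0.934, -0.0], [0.002, 0.001, -1.0]]
ft_force: [-1.0, -0.8, -0.2]
grip_width: 0.0856
gripper_force: 0.0
```

```bash
cat > m3.py <<'E'
from h import *
im,c=save('wrist','w4'); s=state(); print(s['ee_pos'].round(4))
B,l=blobs(im,(0,0,0),(180,140,62),250)
for z in (.103,.131):
    P=[]
    for a,ce,q in B:
        if 350<a<4000 and 0.7<q[2]/q[3]<1.4 and a/(q[2]*q[3])>0.68 and ce[1]<330: P.append(onz(c,[ce],z)[0,:2])
    P=np.array(P); m=P.mean(0); a=np.degrees(np.arctan2(*(P-m).T[::-1])); print(z,P.round(4).tolist(),'ctr',m.round(4),'r',np.linalg.norm(P-m,axis=1).round(4),((a)%90-45).round(1))
im2,c2=save('top','top4')
B,_=blobs(im2,(108,170,60),(130,255,255),40)
for a,ce,q in B: print('blue',a,ce,onz(c2,[ce],0.058).round(4)[0,:2])
cv2.imwrite('pics/v5.png',np.hstack([cv2.resize(im,(400,300)),cv2.resize(load('top4')[0],(400,300))])[:,:,::-1])
E
python3 m3.py
```

```text
[0.5363 0.0731 0.2729]
0.103 [[0.5605, 0.1279], [0.591, 0.0479]] ctr [0.5758 0.0879] r [0.0428 0.0428] [-24.1 -24.1]
0.131 [[0.5646, 0.1254], [0.5924, 0.0525]] ctr [0.5785 0.0889] r [0.039 0.039] [-24.1 -24.1]
blue 42 [321.7 145.6] [ 0.6903 -0.1602]
blue 72 [359.8 158.4] [ 0.6427 -0.2946]
blue 99 [473.9 190.7] [ 0.5226 -0.7051]
blue 110 [504.9 190.5] [ 0.5223 -0.8248]
blue 92 [391.  197.2] [ 0.502  -0.3972]
```

View pics/v5.png

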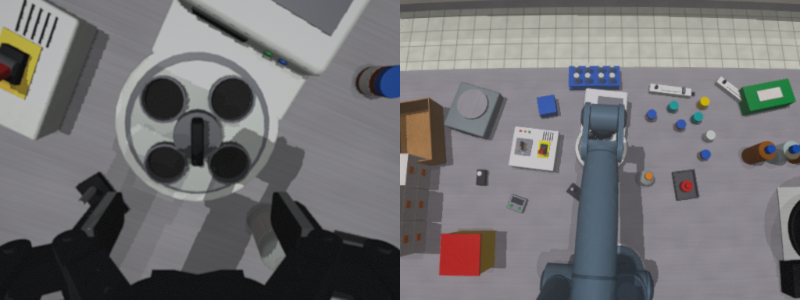

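The carousel is home: contact came at TCP z 0.132, and in the wrist view its pockets are 85 mm apart at z 0.103. The three jars are where they were. Next is the first jar.

Call:
{"fn": "carry_out", "kwargs": {"xyz": [[0.026,-0.039,0],[0.026,-0.039,0],[0.026,-0.039,0],[0.026,-0.039,0],[0.026,-0.039,0],[0.026,-0.039,0],[0.026,-0.039,0],[0.026,-0.039,0]], "dr": [[0,0,-0.125],[0,0,-0.125],[0,0,-0.125],[0,0,-0.125],[0,0,-0.125],[0,0,-0.125],[0,0,-0.125],[0,0,-0.125]], "claw": -0.65}}

```text
time_s: 14.78
ee_pos: [0.6926, -0.1622, 0.271]
eef_rot: [[0.911, -0.412, -0.004], [-0.412, -0.911, 0.002], [-0.004, 0.0, -1.0]]
ft_force: [0.7, 0.8, 0.3]
grip_width: 0.0706
gripper_force: 0.0
```

Call:
{"fn": "carry_out", "kwargs": {"xyz": [[0,0,-0.02],[0,0,-0.02],[0,0,0],[0,0,0]], "dr": [[0,0,0],[0,0,0],[0,0,0],[0,0,0]]}}

```text
time_s: 15.12
ee_pos: [0.6911, -0.1594, 0.2406]
eef_rot: [[0.914, -0.406, -0.006], [-0.406, -0.914, 0.003], [-0.006, -0.0, -1.0]]
ft_force: [-0.6, 0.0, 0.5]
grip_width: 0.0706
gripper_force: 0.0
```

```bash
cat > m4.py <<'E'
import sys
from h import *
f=sys.argv[1]
im,c=save('wrist',f); s=state(); print(s['ee_pos'].round(4),s['q'].round(0),s['grip_width'].round(3))
h=cv2.cvtColor(im,cv2.COLOR_RGB2HSV); m=cv2.inRange(h,np.array((108,150,110)),np.array((130,255,255)))
n,l,st,ce=cv2.connectedComponentsWithStats(m)
for i in range(1,n):
    if st[i,4]>300:
        cn=max(cv2.findContours((l==i).astype(np.uint8),0,2)[0],key=cv2.contourArea); (x,y),r=cv2.minEnclosingCircle(cn)
        p=onz(c,[ce[i],(x,y),(x+r,y)],0.060); print(st[i],ce[i].round(1),'cen',p[0,:2].round(4),'circ',p[1,:2].round(4),'r',np.linalg.norm(p[2]-p[1]).round(4),'delta/0.75',((p[0]-s['ee_pos'])[:2]/.75).round(4))
E
python3 m4.py w5
```

```text
Traceback (most recent call last):
  File "m4.py", line 4, in <module>
    im,c=save('wrist',f); s=state(); print(s['ee_pos'].round(4),s['q'].round(0),s['grip_width'].round(3))
                                                                                ^^^^^^^^^^^^^^^^^^^^^
AttributeError: 'float' object has no attribute 'round'
```

```bash
sed -i "s/,s\['grip_width'\].round(3)//" m4.py; python3 m4.py w5b
```

```text
[ 0.6925 -0.1598  0.2441] [-22.  21.  79.   0.  80.  92.]
[   0    0   66  128 3424] [24.2 67.4] cen [ 0.8656 -0.0016] circ [0.8741 0.0092] r 0.0599 delta/0.75 [0.2309 0.2109]
[234 147  41  38 829] [251.4 169.5] cen [ 0.6884 -0.1569] circ [ 0.6919 -0.1614] r 0.0208 delta/0.75 [-0.0054  0.0038]
```

Call:
{"fn": "carry_out", "kwargs": {"xyz": [[0,-0.002,-0.03],[0,0,-0.045],[0,0,-0.045],[0,0,-0.045],[0,0,-0.045],[0,0,-0.045],[0,0,-0.03],[0,0,-0.011]], "dr": [[0,0,0],[0,0,0],[0,0,0],[0,0,0],[0,0,0],[0,0,0],[0,0,0],[0,0,0]]}}

```text
time_s: 15.88
ee_pos: [0.6904, -0.1607, 0.0183]
eef_rot: [[0.914, -0.406, -0.005], [-0.406, -0.914, 0.002], [-0.006, 0.0, -1.0]]
ft_force: [0.1, 0.5, -1.1]
grip_width: 0.0703
gripper_force: 0.0
```

Call:
{"fn": "carry_out", "kwargs": {"xyz": [[0,0,0],[0,0,0],[0,0,0],[0,0,0],[0,0,0],[0,0,0],[0,0,0]], "dr": [[0,0,0],[0,0,0],[0,0,0],[0,0,0],[0,0,0],[0,0,0],[0,0,0]], "claw": 1, "squeeze": 40}}

```text
time_s: 16.47
ee_pos: [0.6943, -0.163, 0.0247]
eef_rot: [[0.913, -0.407, 0.004], [-0.407, -0.913, -0.001], [0.004, -0.0, -1.0]]
ft_force: [-0.7, 1.6, 5.7]
grip_width: 0.0432
gripper_force: 41.3
```

Call:
{"fn": "carry_out", "kwargs": {"xyz": [[0,0,0.01],[0,0,0.03],[0,0,0.045],[0,0,0.045],[0,0,0.045],[0,0,0.045],[0,0,0.03],[0,0,0]], "dr": [[0,0,0],[0,0,0],[0,0,0],[0,0,0],[0,0,0],[0,0,0],[0,0,0],[0,0,0]]}}

```text
time_s: 17.13
ee_pos: [0.6956, -0.1636, 0.2177]
eef_rot: [[0.913, -0.407, 0.011], [-0.407, -0.913, -0.005], [0.012, -0.0, -1.0]]
ft_force: [0.8, -0.8, -0.4]
grip_width: 0.0431
gripper_force: 40.9
```

```bash
sed -i "s/(108,150,110)/(108,150,50)/" m4.py; python3 m4.py w6
```

```text
[ 0.6943 -0.1631  0.2139] [-22.  23.  80.  -0.  77.  92.]
[   0    8   79  133 6074] [28.6 76.2] cen [ 0.8566 -0.0196] circ [ 0.8618 -0.0106] r 0.0588 delta/0.75 [0.2164 0.1913]
[ 373  146   49   44 1661] [397.1 167.2] cen [ 0.6453 -0.2923] circ [ 0.6454 -0.2923] r 0.023 delta/0.75 [-0.0654 -0.1723]
[ 197  236  111  109 9439] [252.2 290.6] cen [ 0.5781 -0.1109] circ [ 0.5765 -0.1103] r 0.0605 delta/0.75 [-0.155   0.0697]
```

Call:
{"fn": "carry_out", "kwargs": {"xyz": [[-0.01,0.02,0],[-0.017,0.036,0],[-0.018,0.038,0],[-0.018,0.038,0],[-0.018,0.038,0],[-0.018,0.038,0],[-0.018,0.038,0],[-0.018,0.034,0]], "dr": [[0,0,0],[0,0,0],[0,0,0],[0,0,0],[0,0,0],[0,0,0],[0,0,0],[0,0,0]]}}

```text
time_s: 17.85
ee_pos: [0.5891, 0.0492, 0.2068]
eef_rot: [[0.914, -0.407, -0.004], [-0.407, -0.914, 0.001], [-0.004, 0.001, -1.0]]
ft_force: [-0.6, 0.2, -0.2]
grip_width: 0.0433
gripper_force: 40.9
```

Call:
{"fn": "carry_out", "kwargs": {"xyz": [[0,0,0],[0,0,-0.02],[0,0,-0.03],[0,0,-0.02],[0,0,-0.01],[0,0,0],[0,0,0]], "dr": [[0,0,0],[0,0,0],[0,0,0],[0,0,0],[0,0,0],[0,0,0],[0,0,0]]}}

```text
time_s: 18.43
ee_pos: [0.5911, 0.0473, 0.1487]
eef_rot: [[0.913, -0.407, -0.002], [-0.407, -0.913, 0.0], [-0.002, 0.001, -1.0]]
ft_force: [0.3, 0.3, -1.3]
grip_width: 0.043
gripper_force: 41.0
```

```bash
cat > m5.py <<'E'
import sys
from h import *
im,c=save('wrist',sys.argv[1]); s=state(); print(s['ee_pos'].round(4),s['eef_rot'][:2,0].round(3))
h=cv2.cvtColor(im,cv2.COLOR_RGB2HSV); m=cv2.inRange(h,np.array((108,150,50)),np.array((130,255,255)))
n,l,st,ce=cv2.connectedComponentsWithStats(m)
for i in range(1,n):
    if st[i,4]>3000: print(st[i],ce[i].round(1),onz(c,[ce[i]],s['ee_pos'][2]+.035).round(4))
cv2.imwrite('pics/v_%s.png'%sys.argv[1],im[:,:,::-1])
E
python3 m5.py w7
```

```text
[0.5919 0.0472 0.1498] [ 0.913 -0.407]
[ 198  236  110  111 9527] [252.3 291.4] [[0.5923 0.0468 0.1848]]
```

View pics/v_w7.png

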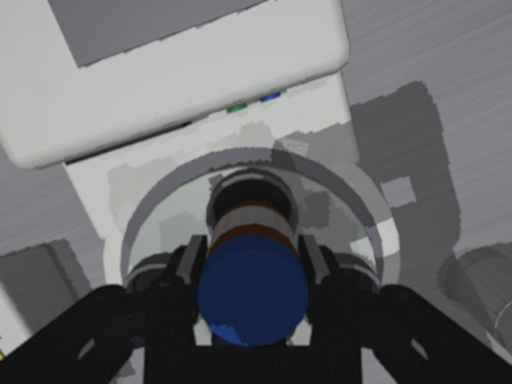

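The jar hangs centred above pocket B, its lid at (252,291) and the pocket rim at (252,200). Lowering now.

Call:
{"fn": "carry_out", "kwargs": {"xyz": [[0,0,-0.008],[0,0,-0.01],[0,0,-0.01],[0,0,-0.008],[0,0,-0.005],[0,0,0],[0,0,0]], "dr": [[0,0,0],[0,0,0],[0,0,0],[0,0,0],[0,0,0],[0,0,0],[0,0,0]]}}

```text
time_s: 19.07
ee_pos: [0.5914, 0.0476, 0.1184]
eef_rot: [[0.913, -0.407, -0.001], [-0.407, -0.913, 0.0], [-0.001, 0.0, -1.0]]
ft_force: [-0.2, 0.4, -0.5]
grip_width: 0.043
gripper_force: 41.0
```

Call:
{"fn": "carry_out", "kwargs": {"xyz": [[0,0,-0.002],[0,0,-0.001],[0,0,0],[0,0,0]], "dr": [[0,0,0],[0,0,0],[0,0,0],[0,0,0]]}}

```text
time_s: 19.4
ee_pos: [0.5916, 0.0475, 0.1167]
eef_rot: [[0.913, -0.407, 0.0], [-0.407, -0.913, -0.0], [0.0, -0.0, -1.0]]
ft_force: [-0.2, 0.3, -1.7]
grip_width: 0.0432
gripper_force: 41.0
```

Call:
{"fn": "carry_out", "kwargs": {"xyz": [[0,0,0],[0,0,0],[0,0,0],[0,0,0],[0,0,0]], "dr": [[0,0,0],[0,0,0],[0,0,0],[0,0,0],[0,0,0]], "claw": -0.5}}

```text
time_s: 19.82
ee_pos: [0.5916, 0.0475, 0.1167]
eef_rot: [[0.913, -0.407, 0.0], [-0.407, -0.913, -0.0], [0.0, -0.0, -1.0]]
ft_force: [-0.3, -0.5, -0.1]
grip_width: 0.0639
gripper_force: 0.0
```

Call:
{"fn": "carry_out", "kwargs": {"xyz": [[0,0,0.01],[0,0,0.03],[0,0,0.04],[0,0,0.04],[0,0,0.04],[0.002,-0.01,0],[0.005,-0.03,0],[0.008,-0.05,0]], "dr": [[0,0,0],[0,0,0],[0,0,0],[0,0,0],[0,0,0],[0,0,0],[0,0,0],[0,0,0]]}}

```text
time_s: 20.48
ee_pos: [0.603, -0.0185, 0.2379]
eef_rot: [[0.915, -0.403, 0.002], [-0.403, -0.915, 0.0], [0.002, -0.001, -1.0]]
ft_force: [1.0, 0.2, -0.1]
grip_width: 0.0639
gripper_force: 0.0
```

Call:
{"fn": "carry_out", "kwargs": {"xyz": [[0.008,-0.05,0],[0.008,-0.05,0],[0.008,-0.05,0],[0.008,-0.05,0],[0.008,-0.05,0],[0.008,-0.05,0],[0.008,-0.05,0],[0.008,-0.013,0]], "dr": [[0,0,0],[0,0,0],[0,0,0],[0,0,0],[0,0,0],[0,0,0],[0,0,0],[0,0,0]], "claw": -0.65}}

```text
time_s: 21.15
ee_pos: [0.65, -0.2979, 0.2364]
eef_rot: [[0.911, -0.411, 0.0], [-0.411, -0.911, -0.002], [0.001, 0.002, -1.0]]
ft_force: [0.1, 0.2, 0.5]
grip_width: 0.0702
gripper_force: 0.0
```

Call:
{"fn": "carry_out", "kwargs": {"xyz": [[0,0,0],[0,0,0]], "dr": [[0,0,0],[0,0,0]]}}

```text
time_s: 21.32
ee_pos: [0.6505, -0.2925, 0.2362]
eef_rot: [[0.913, -0.408, -0.001], [-0.408, -0.913, 0.001], [-0.001, -0.0, -1.0]]
ft_force: [-0.4, 0.7, 0.2]
grip_width: 0.0707
gripper_force: 0.0
```

```bash
python3 m4.py w8; python3 -c "
from h import *
im,c=save('top','top5')
B,_=blobs(im,(108,150,50),(130,255,255),30)
for a,ce,q in B: print(a,ce,onz(c,[ce],.058)[0,:2].round(4),onz(c,[ce],.149)[0,:2].round(4))"
```

```text
[ 0.6506 -0.2915  0.2363] [-33.  22.  79.   0.  79.  81.]
[ 237  151   41   42 1341] [257.  171.9] cen [ 0.6443 -0.2948] circ [ 0.6444 -0.2949] r 0.0213 delta/0.75 [-0.0084 -0.0044]
[ 373  228   42   38 1226] [393.3 246.3] cen [ 0.5069 -0.397 ] circ [ 0.5078 -0.3973] r 0.0227 delta/0.75 [-0.1916 -0.1406]
681 [246.4  98.8] [0.869  0.1068] [0.8291 0.1063]
460 [187.5 133.8] [0.7371 0.3177] [0.7062 0.3026]
106 [264.5 168. ] [0.6096 0.0449] [0.5875 0.0487]
117 [504.9 190.6] [ 0.522  -0.8248] [ 0.5059 -0.7611]
111 [473.6 190.8] [ 0.5222 -0.7039] [ 0.5062 -0.6486]
76 [392.2 197.9] [ 0.4995 -0.4013] [ 0.485  -0.3668]
```

Call:
{"fn": "carry_out", "kwargs": {"xyz": [[-0.008,-0.004,-0.03],[0,0,-0.045],[0,0,-0.045],[0,0,-0.045],[0,0,-0.045],[0,0,-0.045],[0,0,-0.025],[0,0,-0.005]], "dr": [[0,0,0],[0,0,0],[0,0,0],[0,0,0],[0,0,0],[0,0,0],[0,0,0],[0,0,0]]}}

```text
time_s: 22.08
ee_pos: [0.6418, -0.2915, 0.0176]
eef_rot: [[0.914, -0.405, -0.008], [-0.405, -0.914, 0.005], [-0.009, -0.002, -1.0]]
ft_force: [0.4, 0.6, 0.3]
grip_width: 0.0708
gripper_force: 0.0
```

Call:
{"fn": "carry_out", "kwargs": {"xyz": [[0,0,0],[0,0,0],[0,0,0],[0,0,0],[0,0,0],[0,0,0],[0,0,0]], "dr": [[0,0,0],[0,0,0],[0,0,0],[0,0,0],[0,0,0],[0,0,0],[0,0,0]], "claw": 1}}

```text
time_s: 22.67
ee_pos: [0.6462, -0.2958, 0.0254]
eef_rot: [[0.913, -0.407, 0.003], [-0.407, -0.913, -0.002], [0.004, 0.0, -1.0]]
ft_force: [-0.7, 1.8, 5.4]
grip_width: 0.0432
gripper_force: 41.4
```

Call:
{"fn": "carry_out", "kwargs": {"xyz": [[0,0,0.01],[0,0,0.03],[0,0,0.045],[0,0,0.045],[0,0,0.045],[0,0,0.045],[0,0,0.03],[0,0,0]], "dr": [[0,0,0],[0,0,0],[0,0,0],[0,0,0],[0,0,0],[0,0,0],[0,0,0],[0,0,0]]}}

```text
time_s: 23.33
ee_pos: [0.6473, -0.297, 0.2184]
eef_rot: [[0.913, -0.407, 0.01], [-0.407, -0.913, -0.007], [0.012, 0.002, -1.0]]
ft_force: [0.8, -0.5, 0.3]
grip_width: 0.0426
gripper_force: 41.0
```

Call:
{"fn": "carry_out", "kwargs": {"xyz": [[-0.009,0.02,0],[-0.018,0.044,0],[-0.019,0.046,0],[-0.019,0.046,0],[-0.019,0.046,0],[-0.019,0.046,0],[-0.019,0.046,0],[-0.019,0.046,0]], "dr": [[0,0,0],[0,0,0],[0,0,0],[0,0,0],[0,0,0],[0,0,0],[0,0,0],[0,0,0]]}}

```text
time_s: 24.0
ee_pos: [0.5371, -0.0386, 0.2088]
eef_rot: [[0.913, -0.407, -0.002], [-0.407, -0.913, 0.001], [-0.002, 0.0, -1.0]]
ft_force: [-0.1, 1.0, 0.0]
grip_width: 0.0431
gripper_force: 41.0
```

Call:
{"fn": "carry_out", "kwargs": {"xyz": [[-0.019,0.046,0],[-0.019,0.046,0],[-0.019,0.046,0],[-0.014,0.03,0],[-0.006,0.015,0],[0,0,0],[0,0,0]], "dr": [[0,0,0],[0,0,0],[0,0,0],[0,0,0],[0,0,0],[0,0,0],[0,0,0]]}}

```text
time_s: 24.58
ee_pos: [0.481, 0.0969, 0.2097]
eef_rot: [[0.914, -0.406, -0.001], [-0.406, -0.914, -0.001], [-0.0, 0.001, -1.0]]
ft_force: [-0.1, -0.0, -0.8]
grip_width: 0.0431
gripper_force: 41.1
```

Call:
{"fn": "carry_out", "kwargs": {"xyz": [[0,0,-0.02],[0,0,-0.03],[0,0,-0.02],[0,0,-0.01],[0,0,0],[0,0,0]], "dr": [[0,0,0],[0,0,0],[0,0,0],[0,0,0],[0,0,0],[0,0,0]]}}

```text
time_s: 25.08
ee_pos: [0.4817, 0.0962, 0.1503]
eef_rot: [[0.913, -0.408, -0.0], [-0.408, -0.913, -0.0], [-0.0, 0.0, -1.0]]
ft_force: [0.4, -0.1, -0.6]
grip_width: 0.0433
gripper_force: 41.1
```

```bash
python3 m5.py w9
```

```text
[0.4822 0.0964 0.1512] [ 0.913 -0.408]
[ 200    0  103   44 3212] [251.3  17.3] [[0.5691 0.0575 0.1862]]
[ 197  236  111  109 9463] [252.  290.1] [[0.4833 0.0957 0.1862]]
```

View pics/v_w9.png

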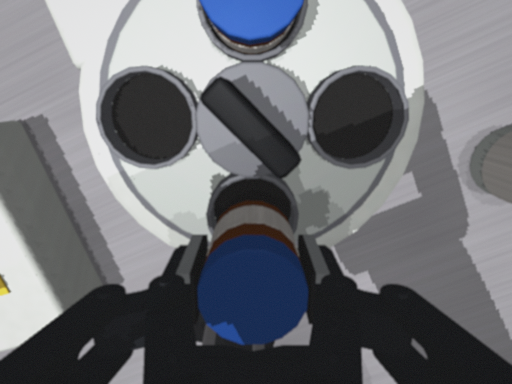

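Jar A sits in the far pocket at (251,20). Jar B hangs over the near pocket with its rim at (252,205), as before.

Call:
{"fn": "carry_out", "kwargs": {"xyz": [[0,0,-0.008],[0,0,-0.01],[0,0,-0.01],[0,0,-0.008],[0,0,-0.005],[0,0,-0.003],[0,0,0],[0,0,0]], "dr": [[0,0,0],[0,0,0],[0,0,0],[0,0,0],[0,0,0],[0,0,0],[0,0,0],[0,0,0]]}}

```text
time_s: 25.8
ee_pos: [0.4813, 0.0971, 0.1173]
eef_rot: [[0.913, -0.407, -0.0], [-0.407, -0.913, 0.0], [-0.0, 0.0, -1.0]]
ft_force: [0.1, -1.1, -1.9]
grip_width: 0.0431
gripper_force: 41.2
```

Call:
{"fn": "carry_out", "kwargs": {"xyz": [[0,0,-0.001],[0,0,0],[0,0,0],[0,0,0]], "dr": [[0,0,0],[0,0,0],[0,0,0],[0,0,0]]}}

```text
time_s: 26.13
ee_pos: [0.4813, 0.097, 0.1167]
eef_rot: [[0.913, -0.407, 0.0], [-0.407, -0.913, -0.0], [0.0, -0.0, -1.0]]
ft_force: [-0.4, 0.1, -1.8]
grip_width: 0.043
gripper_force: 41.2
```

Call:
{"fn": "carry_out", "kwargs": {"xyz": [[0,0,0],[0,0,0],[0,0,0],[0,0,0],[0,0,0]], "dr": [[0,0,0],[0,0,0],[0,0,0],[0,0,0],[0,0,0]], "claw": -0.5}}

```text
time_s: 26.55
ee_pos: [0.4814, 0.097, 0.1167]
eef_rot: [[0.913, -0.407, 0.0], [-0.407, -0.913, 0.0], [0.0, -0.0, -1.0]]
ft_force: [-0.2, -0.6, 0.0]
grip_width: 0.0638
gripper_force: 0.0
```

Call:
{"fn": "carry_out", "kwargs": {"xyz": [[0,0,0.01],[0,0,0.03],[0,0,0.04],[0,0,0.04],[0,0,0.04],[0,-0.02,0.01],[0.002,-0.04,0],[0.002,-0.05,0]], "dr": [[0,0,0],[0,0,0],[0,0,0],[0,0,0],[0,0,0],[0,0,0],[0,0,0],[0,0,0]]}}

```text
time_s: 27.22
ee_pos: [0.4848, 0.0147, 0.2462]
eef_rot: [[0.915, -0.404, 0.004], [-0.404, -0.915, -0.0], [0.003, -0.001, -1.0]]
ft_force: [1.3, -0.8, 0.1]
grip_width: 0.0642
gripper_force: 0.0
```

Call:
{"fn": "carry_out", "kwargs": {"xyz": [[0.002,-0.05,0],[0.002,-0.05,0],[0.002,-0.05,0],[0.003,-0.05,0],[0.003,-0.05,0],[0.003,-0.05,0],[0.003,-0.05,0],[0.003,-0.05,0]], "dr": [[0,0,0],[0,0,0],[0,0,0],[0,0,0],[0,0,0],[0,0,0],[0,0,0],[0,0,0]], "claw": -0.65}}

```text
time_s: 27.88
ee_pos: [0.4998, -0.2874, 0.2448]
eef_rot: [[0.913, -0.407, 0.001], [-0.407, -0.913, -0.0], [0.001, 0.0, -1.0]]
ft_force: [0.1, 0.8, 1.0]
grip_width: 0.0702
gripper_force: 0.0
```

Call:
{"fn": "carry_out", "kwargs": {"xyz": [[0.003,-0.05,0],[0.003,-0.05,0],[0.001,-0.03,0],[0,-0.019,0],[0,0,0],[0,0,0]], "dr": [[0,0,0],[0,0,0],[0,0,0],[0,0,0],[0,0,0],[0,0,0]]}}

```text
time_s: 28.38
ee_pos: [0.5052, -0.3969, 0.2441]
eef_rot: [[0.913, -0.407, -0.0], [-0.407, -0.913, 0.001], [-0.0, -0.001, -1.0]]
ft_force: [0.0, 0.9, 0.4]
grip_width: 0.0702
gripper_force: 0.0
```

```bash
python3 m4.py w10; python3 -c "
from h import *
im,c=save('top','top6')
B,_=blobs(im,(108,150,50),(130,255,255),30)
for a,ce,q in B: print(a,ce,onz(c,[ce],.058)[0,:2].round(4),onz(c,[ce],.149)[0,:2].round(4))"
```

```text
[ 0.5054 -0.3961  0.2441] [-48.  12.  90.   0.  78.  66.]
[ 235  146   41   41 1279] [254.8 166.1] cen [ 0.5038 -0.3989] circ [ 0.5039 -0.3989] r 0.0211 delta/0.75 [-0.0021 -0.0037]
682 [246.6  98.7] [0.8694 0.1061] [0.8294 0.1057]
461 [187.5 133.8] [0.7371 0.3177] [0.7062 0.3026]
107 [264.4 168. ] [0.6096 0.0453] [0.5875 0.049 ]
116 [504.9 190.7] [ 0.5216 -0.8247] [ 0.5056 -0.7611]
64 [475.7 191.4] [ 0.52   -0.7117] [ 0.5041 -0.6558]
87 [390.7 197.6] [ 0.5006 -0.396 ] [ 0.486  -0.3619]
122 [249.8 201.4] [0.4916 0.0974] [0.4777 0.0975]
```

Call:
{"fn": "carry_out", "kwargs": {"xyz": [[-0.003,-0.003,-0.03],[0,0,-0.045],[0,0,-0.045],[0,0,-0.045],[0,0,-0.045],[0,0,-0.045],[0,0,-0.028],[0,0,-0.01]], "dr": [[0,0,0],[0,0,0],[0,0,0],[0,0,0],[0,0,0],[0,0,0],[0,0,0],[0,0,0]]}}

```text
time_s: 29.15
ee_pos: [0.5013, -0.3956, 0.0201]
eef_rot: [[0.914, -0.405, -0.005], [-0.405, -0.914, 0.006], [-0.007, -0.003, -1.0]]
ft_force: [-0.3, -0.3, 0.7]
grip_width: 0.0705
gripper_force: 0.0
```

Call:
{"fn": "carry_out", "kwargs": {"xyz": [[0,0,0],[0,0,0],[0,0,0],[0,0,0],[0,0,0],[0,0,0],[0,0,0]], "dr": [[0,0,0],[0,0,0],[0,0,0],[0,0,0],[0,0,0],[0,0,0],[0,0,0]], "claw": 1}}

```text
time_s: 29.73
ee_pos: [0.504, -0.4003, 0.0263]
eef_rot: [[0.913, -0.407, 0.002], [-0.407, -0.913, -0.002], [0.003, 0.001, -1.0]]
ft_force: [-1.3, 1.7, 6.3]
grip_width: 0.0433
gripper_force: 41.2
```

Call:
{"fn": "carry_out", "kwargs": {"xyz": [[0,0,0.01],[0,0,0.03],[0,0,0.045],[0,0,0.045],[0,0,0.045],[0,0,0.045],[0,0,0.03],[0,0,0]], "dr": [[0,0,0],[0,0,0],[0,0,0],[0,0,0],[0,0,0],[0,0,0],[0,0,0],[0,0,0]]}}

```text
time_s: 30.4
ee_pos: [0.5051, -0.4018, 0.2192]
eef_rot: [[0.913, -0.407, 0.008], [-0.407, -0.913, -0.009], [0.011, 0.005, -1.0]]
ft_force: [0.6, -0.5, -0.8]
grip_width: 0.0433
gripper_force: 41.1
```

Call:
{"fn": "carry_out", "kwargs": {"xyz": [[0,0.02,0],[0,0.04,0],[0.001,0.046,0],[0.001,0.046,0],[0.001,0.046,0],[0.001,0.046,0],[0.001,0.046,0],[0.001,0.046,0]], "dr": [[0,0,0.1],[0,0,0.15],[0,0,0.15],[0,0,0.15],[0,0,0.15],[0,0,0.15],[0,0,0.15],[0,0,0.15]]}}

```text
time_s: 31.07
ee_pos: [0.5064, -0.1455, 0.2103]
eef_rot: [[0.883, 0.47, -0.002], [0.47, -0.883, 0.001], [-0.001, -0.002, -1.0]]
ft_force: [0.0, 0.4, -1.9]
grip_width: 0.0431
gripper_force: 41.1
```

Call:
{"fn": "carry_out", "kwargs": {"xyz": [[0.001,0.046,0],[0.001,0.046,0],[0.001,0.046,0],[0.001,0.046,0],[0,0.028,0],[0,0.01,0],[0,0,0],[0,0,0]], "dr": [[0,0,0.15],[0,0,0.15],[0,0,0.15],[0,0,0.15],[0,0,0.15],[0,0,0.1],[0,0,0],[0,0,0]]}}

```text
time_s: 31.73
ee_pos: [0.5098, 0.0192, 0.2107]
eef_rot: [[0.408, 0.913, -0.002], [0.913, -0.408, -0.0], [-0.001, -0.002, -1.0]]
ft_force: [-0.3, 0.1, -1.3]
grip_width: 0.043
gripper_force: 41.1
```

Call:
{"fn": "carry_out", "kwargs": {"xyz": [[0,0,-0.02],[0,0,-0.03],[0,0,-0.02],[0,0,-0.01],[0,0,0],[0,0,0]], "dr": [[0,0,0],[0,0,0],[0,0,0],[0,0,0],[0,0,0],[0,0,0]]}}

```text
time_s: 32.23
ee_pos: [0.5105, 0.0183, 0.1518]
eef_rot: [[0.409, 0.913, -0.0], [0.913, -0.409, -0.0], [-0.0, -0.0, -1.0]]
ft_force: [0.8, -0.4, -1.5]
grip_width: 0.0429
gripper_force: 41.1
```

```bash
python3 m5.py w11
```

```text
[0.5111 0.0184 0.1526] [0.408 0.913]
[  61   75  106   98 8133] [113.1 122.6] [[0.4957 0.0959 0.1876]]
[ 330   74  104   99 8035] [381.5 122.4] [[0.5754 0.0602 0.1876]]
[ 198  232  110  107 9243] [252.3 285.3] [[0.5121 0.0216 0.1876]]
```

View pics/v_w11.png

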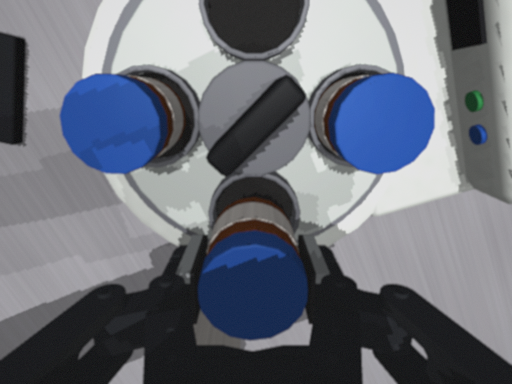

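Jars A and B stand in their pockets at (381,122) and (113,122). Jar C hangs over the third pocket, about 2 mm too far forward, so I'm correcting that while lowering.

Call:
{"fn": "carry_out", "kwargs": {"xyz": [[-0.001,-0.002,-0.008],[0,0,-0.01],[0,0,-0.01],[0,0,-0.008],[0,0,-0.005],[0,0,-0.003],[0,0,0],[0,0,0]], "dr": [[0,0,0],[0,0,0],[0,0,0],[0,0,0],[0,0,0],[0,0,0],[0,0,0],[0,0,0]]}}

```text
time_s: 32.95
ee_pos: [0.5099, 0.0176, 0.1188]
eef_rot: [[0.407, 0.913, -0.0], [0.913, -0.407, -0.0], [-0.0, -0.0, -1.0]]
ft_force: [-0.1, 0.5, -1.2]
grip_width: 0.0429
gripper_force: 41.1
```

Call:
{"fn": "carry_out", "kwargs": {"xyz": [[0,0,-0.001],[0,0,0],[0,0,0],[0,0,0]], "dr": [[0,0,0],[0,0,0],[0,0,0],[0,0,0]]}}

```text
time_s: 33.28
ee_pos: [0.5099, 0.0175, 0.1182]
eef_rot: [[0.407, 0.913, 0.0], [0.913, -0.407, -0.0], [0.0, 0.0, -1.0]]
ft_force: [0.4, -1.0, -1.4]
grip_width: 0.0432
gripper_force: 41.1
```

Call:
{"fn": "carry_out", "kwargs": {"xyz": [[0,0,0],[0,0,0],[0,0,0],[0,0,0],[0,0,0]], "dr": [[0,0,0],[0,0,0],[0,0,0],[0,0,0],[0,0,0]], "claw": -0.5}}

```text
time_s: 33.7
ee_pos: [0.5099, 0.0175, 0.1182]
eef_rot: [[0.407, 0.913, 0.0], [0.913, -0.407, -0.0], [0.0, 0.0, -1.0]]
ft_force: [-0.1, 0.6, -1.0]
grip_width: 0.0639
gripper_force: 0.0
```

Call:
{"fn": "carry_out", "kwargs": {"xyz": [[0,0,0.01],[0,0,0.03],[0,0,0.045],[0,0,0.045],[0,0,0.045],[0,0,0.035],[-0.004,0.02,0],[-0.004,0.04,0]], "dr": [[0,0,0],[0,0,0],[0,0,0],[0,0,0],[0,0,0],[0,0,0],[0,0,-0.1],[0,0,-0.14]]}}

```text
time_s: 34.37
ee_pos: [0.5053, 0.0611, 0.2791]
eef_rot: [[0.578, 0.816, 0.006], [0.816, -0.578, -0.001], [0.002, 0.006, -1.0]]
ft_force: [0.9, 0.8, -1.1]
grip_width: 0.0637
gripper_force: 0.0
```

Call:
{"fn": "carry_out", "kwargs": {"xyz": [[-0.004,0.045,0],[-0.004,0.045,0],[-0.004,0.045,0],[-0.004,0.045,0],[-0.004,0.045,0],[-0.004,0.045,0],[-0.004,0.045,0],[-0.004,0.04,0]], "dr": [[0,0,-0.15],[0,0,-0.15],[0,0,-0.15],[0,0,-0.15],[0,0,-0.15],[0,0,-0.15],[0,0,-0.15],[0,0,-0.15]], "claw": 1}}

```text
time_s: 35.03
ee_pos: [0.4794, 0.3297, 0.2763]
eef_rot: [[1.0, 0.02, 0.001], [0.02, -1.0, 0.0], [0.001, -0.0, -1.0]]
ft_force: [0.6, 0.5, 0.5]
grip_width: -0.0001
gripper_force: 0.0
```

Call:
{"fn": "carry_out", "kwargs": {"xyz": [[0,0,0],[0,0,0],[0,0,0]], "dr": [[0,0,0],[0,0,0],[0,0,0]]}}

```text
time_s: 35.28
ee_pos: [0.4799, 0.3274, 0.2758]
eef_rot: [[1.0, 0.026, 0.0], [0.026, -1.0, -0.0], [0.0, 0.0, -1.0]]
ft_force: [-0.3, 0.4, 0.1]
grip_width: 0.0001
gripper_force: 0.0
```

```bash
python3 -c "
from h import *
im,c=save('wrist','w12'); s=state(); print(s['ee_pos'].round(4),s['eef_rot'].round(3)[:,0],s['q'].round(0))
im2,c2=save('top','top7'); im3,c3=save('scene','sc7')
for I,C in((im2,c2),(im3,c3)):
  B,_=blobs(I,(108,150,50),(130,255,255),30)
  for a,ce,q in B: print(a,ce,onz(C,[ce],.147)[0,:2].round(4))
out=np.zeros((600,800,3),np.uint8); out[:384,:512]=im; out[:260,520:800]=cv2.resize(im3[130:260,160:300],(280,260)); out[270:530,520:800]=cv2.resize(im2[150:235,220:311],(280,260))
cv2.imwrite('pics/v12.png',out[:540,:,::-1])
"
```

```text
[0.4801 0.327  0.2758] [1.    0.025 0.   ] [ 23.   3.  97.  -0.  80. 112.]
682 [246.3  98.9] [0.8296 0.1067]
463 [187.6 133.8] [0.7069 0.3026]
106 [264.4 168. ] [0.588 0.049]
114 [504.9 190.6] [ 0.5063 -0.7625]
112 [275.  191.8] [0.5087 0.0158]
110 [473.6 190.8] [ 0.5065 -0.6498]
124 [249.8 201.5] [0.4776 0.0975]
150 [249.4 169.5] [0.4805 0.097 ]
153 [233.1 190.3] [0.513  0.0129]
638 [358.4 207.6] [0.7746 0.2554]
172 [259.2 201.8] [0.5903 0.0477]
2186 [335.2 291.6] [0.9107 0.0304]
117 [  3.7 320.9] [ 0.4915 -0.6288]
```

View pics/v12.png

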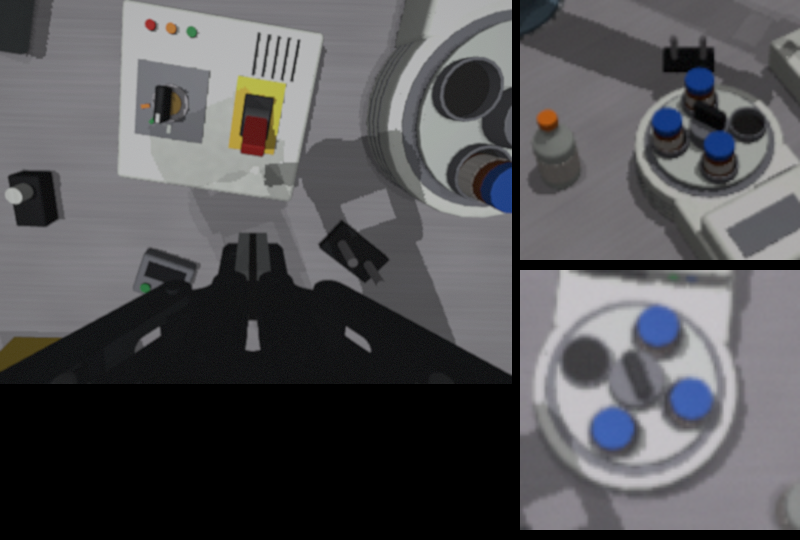

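All three jars stand in pockets (right-hand panels). In the wrist view the isolator tip is near (255,135), leaning towards the robot. The key head is at (163,103), with ticks white (168,129), green (153,120) and orange (145,106).

```bash
python3 -c "
from h import *
im,c=load('w12')
p=onz(c,[[124,2],[322,33],[289,200],[118,177]],.07)[:,:2]; print('corners',p.round(4).tolist(),'ctr',p.mean(0).round(4))
for i in range(4):
    d=p[(i+1)%4]-p[i]; print(np.linalg.norm(d).round(4),np.degrees(np.arctan2(d[1],d[0])).round(1))
for f,z in(('w12',.125),('top7',.125),('sc7',.125)):
    I,C=load(f)
    B,l=blobs(I,(0,140,50),(8,255,255),15)
    for a,ce,q in B:
        P=onz(C,[ce],z)[0]
        if abs(P[0]-.5)<.1 and abs(P[1]-.33)<.1: print(f,a,ce,q,P.round(4))
    B,l=blobs(I,(22,150,100),(34,255,255),30)
    for a,ce,q in B:
        P=onz(C,[ce],.071)[0]
        if abs(P[0]-.5)<.1 and abs(P[1]-.33)<.1: print('yellow',f,a,ce,q,P.round(4))
print('key',onz(c,[[163,86],[163,122],[163,103]],.117).round(4))
print('ticks w,g,o',onz(c,[[168,129],[153,120],[145,106]],.073).round(4))
a=im[75:140,125:205]; b=im[75:170,225:300]
o=np.zeros((600,800,3),np.uint8); o[:390,:480]=cv2.resize(a,None,fx=6,fy=6,interpolation=2); o[:380,490:790]=cv2.resize(b,None,fx=4,fy=4,interpolation=2)
cv2.imwrite('pics/v13.png',o[:395,:,::-1])
"
```

```text
corners [[0.6322, 0.454], [0.6101, 0.262], [0.4359, 0.2843], [0.4583, 0.4769]] ctr [0.5341 0.3693]
0.1933 -96.5
0.1757 172.7
0.1939 83.4
0.1754 -7.5
w12 792 [254.  135.7] [241 117  26  39] [0.5154 0.3267 0.125 ]
yellow w12 1561 [256.1 108. ] [230  77  55  76] [0.5371 0.3248 0.071 ]
yellow top7 82 [186.9 187. ] [179 180  13  22] [0.5414 0.3131 0.071 ]
sc7 75 [312.4 150.2] [309 144   8  14] [0.526  0.3147 0.125 ]
yellow sc7 84 [316.  165.8] [305 159  21  13] [0.5518 0.316  0.071 ]
key [[0.5563 0.4088 0.117 ]
 [0.5247 0.4106 0.117 ]
 [0.5416 0.4096 0.117 ]]
ticks w,g,o [[0.5132 0.4176 0.073 ]
 [0.5222 0.4328 0.073 ]
 [0.5362 0.4402 0.073 ]]
```

View pics/v13.png

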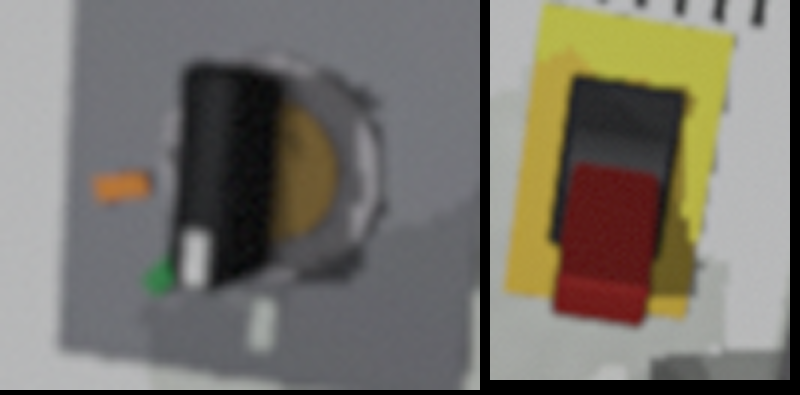

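Zoom: the key head is upright near (225,170) in the crop, with its line towards the white tick at (262,325). The red toggle tip is at about (602,300).

```bash
python3 -c "
from h import *
from scipy.optimize import least_squares
im,c=load('w12')
print('keytop',onz(c,[[160.3,104.2]],.117).round(4),'ring',onz(c,[[170.3,103]],.08).round(4))
print('tip',onz(c,[[252.5,150]],.131).round(4),'tipspan',onz(c,[[241,153],[263,156]],.131).round(4))
T=onz(c,[[125+262/6-.4,75+325/6-.4],[125+158/6,75+278/6],[125+122/6,75+187/6]],.073)[:,:2]
r=least_squares(lambda x:np.concatenate([T[i]-x[:2]-x[2]*np.array([np.cos(x[3]-a),np.sin(x[3]-a)]) for i,a in enumerate((0,.7,1.3))]),[.54,.414,.027,3.0])
print('tickfit',r.x.round(4),np.degrees(r.x[3])-180,r.cost)
"
```

```text
keytop [[0.5405 0.4121 0.117 ]] ring [[0.5402 0.4121 0.08  ]]
tip [[0.5034 0.3278 0.131 ]] tipspan [[0.5004 0.3381 0.131 ]
 [0.4981 0.3181 0.131 ]]
tickfit [0.5394 0.414  0.0267 3.0068] -7.723974133020704 1.0657964724025578e-06
```

Call:
{"fn": "carry_out", "kwargs": {"xyz": [[-0.02,0.0075,0],[0,0,-0.03],[0,0,-0.045],[0,0,-0.045],[0,0,-0.045],[0,0,-0.03],[0,0,-0.018],[0,0,0]], "dr": [[0,0,-0.1],[0,0,-0.08],[0,0,0],[0,0,0],[0,0,0],[0,0,0],[0,0,0],[0,0,0]]}}

```text
time_s: 36.1
ee_pos: [0.4632, 0.3316, 0.1126]
eef_rot: [[0.993, -0.118, -0.006], [-0.118, -0.993, -0.003], [-0.005, 0.003, -1.0]]
ft_force: [-0.3, -0.1, -0.2]
grip_width: 0.0002
gripper_force: 0.0
```

Call:
{"fn": "carry_out", "kwargs": {"xyz": [[0.01,-0.0013,0],[0.01,-0.0013,0],[0.01,-0.0013,0],[0.01,-0.0013,0],[0.01,-0.0013,0],[0.01,-0.0013,0],[0.01,-0.0013,0],[0.01,-0.0013,0]], "dr": [[0,0,0],[0,0,0],[0,0,0],[0,0,0],[0,0,0],[0,0,0],[0,0,0],[0,0,0]]}}

```text
time_s: 36.77
ee_pos: [0.5259, 0.3253, 0.1159]
eef_rot: [[0.993, -0.117, 0.0], [-0.117, -0.993, 0.0], [0.0, -0.0, -1.0]]
ft_force: [-0.2, 0.4, -0.5]
grip_width: 0.0003
gripper_force: 0.1
```

Call:
{"fn": "carry_out", "kwargs": {"xyz": [[0,0,0],[0,0,0],[0,0,0],[0,0,0]], "dr": [[0,0,0],[0,0,0],[0,0,0],[0,0,0]]}}

```text
time_s: 37.1
ee_pos: [0.5246, 0.3255, 0.1156]
eef_rot: [[0.993, -0.116, -0.0], [-0.116, -0.993, -0.0], [-0.0, 0.0, -1.0]]
ft_force: [0.2, 0.1, 0.0]
grip_width: -0.0002
gripper_force: 0.0
```

```bash
python3 -c "
from h import *
s=state(); print(s['ee_pos'].round(4),s['ft_force'].round(1))
for f in('wrist','scene'):
    I,C=save(f,'iso_'+f)
    B,l=blobs(I,(0,140,50),(8,255,255),15)
    for a,ce,q in B:
        P=onz(C,[ce],.125)[0]
        if abs(P[0]-.53)<.15 and abs(P[1]-.33)<.1: print(f,a,ce,q,P.round(4))
"
```

```text
[0.5246 0.3255 0.1156] [0.2 0.1 0. ]
wrist 277 [43.5 88.4] [34 80 21 18] [0.6091 0.3982 0.125 ]
wrist 1651 [253.  205.7] [228 189  51  37] [0.5507 0.3221 0.125 ]
scene 19 [319.8 154.9] [317 153   7   5] [0.5547 0.3198 0.125 ]
```

Call:
{"fn": "carry_out", "kwargs": {"xyz": [[0,0,0.03],[0,0,0.045],[0,0,0.045],[0,0,0.045],[0.005,0.029,0],[0.005,0.029,0],[0.005,0.029,0],[0.0055,0.029,0]], "dr": [[0,0,0],[0,0,0],[0,0,0.1],[0,0,0.14],[0,0,0.15],[0,0,0.15],[0,0,0.15],[0,0,0.15]], "claw": 1}}

```text
time_s: 37.87
ee_pos: [0.5402, 0.4134, 0.2399]
eef_rot: [[0.853, 0.522, 0.0], [0.522, -0.853, 0.0], [0.0, 0.0, -1.0]]
ft_force: [0.1, -0.5, -0.1]
grip_width: 0.0
gripper_force: 0.0
```

Call:
{"fn": "carry_out", "kwargs": {"xyz": [[0,0,0],[0,0,0],[0,0,0],[0,0,0],[0,0,0],[0,0,0],[0,0,0],[0,0,0]], "dr": [[0,0,0.15],[0,0,0.15],[0,0,0.15],[0,0,0.15],[0,0,0.15],[0,0,0.15],[0,0,0.15],[0,0,0.15]], "claw": -0.4}}

```text
time_s: 38.53
ee_pos: [0.54, 0.4125, 0.2395]
eef_rot: [[0.079, 0.997, -0.0], [0.997, -0.079, -0.0], [-0.0, -0.0, -1.0]]
ft_force: [0.2, -0.6, -0.5]
grip_width: 0.0598
gripper_force: 0.0
```

Call:
{"fn": "carry_out", "kwargs": {"xyz": [[0,0,0],[0,0,0],[0,0,0],[0,0,0],[0,0,0],[0,0,0],[0,0,0],[0,0,0]], "dr": [[0,0,0.15],[0,0,0.15],[0,0,0.15],[0,0,0.15],[0,0,0.15],[0,0,0.15],[0,0,0.15],[0,0,0.15]]}}

```text
time_s: 39.2
ee_pos: [0.54, 0.4125, 0.2395]
eef_rot: [[-0.76, 0.65, -0.0], [0.65, 0.76, -0.0], [0.0, -0.0, -1.0]]
ft_force: [0.1, -0.6, 0.1]
grip_width: 0.0597
gripper_force: 0.0
```

Call:
{"fn": "carry_out", "kwargs": {"xyz": [[0,0,0],[0,0,0],[0,0,0],[0,0,0],[0,0,0],[0,0,0],[0,0,0],[0,0,0]], "dr": [[0,0,0.15],[0,0,0.15],[0,0,0.15],[0,0,0.15],[0,0,0.15],[0,0,0],[0,0,0],[0,0,0]]}}

```text
time_s: 39.87
ee_pos: [0.5401, 0.4125, 0.2395]
eef_rot: [[-0.992, 0.127, -0.0], [0.127, 0.992, -0.0], [0.0, -0.0, -1.0]]
ft_force: [0.1, -0.6, 0.4]
grip_width: 0.0598
gripper_force: 0.0
```

```bash
python3 -c "
from h import *
s=state(); R=s['eef_rot']; print(s['ee_pos'].round(4),np.degrees(np.arctan2(R[1,0],R[0,0])),s['q'].round(0))
im,c=save('wrist','w14')
B,l=blobs(im,(0,0,0),(180,140,50),100)
for a,ce,q in B: print('dark',a,ce,q)
B,l=blobs(im,(5,120,80),(24,255,255),10)
for a,ce,q in B: print('orange/brass',a,ce,q)
print(proj(c,[[.540,.413,.117],[.523,.415,.117],[.557,.411,.117],[.540,.413,.072]]))
"
```

```text
[0.5401 0.4125 0.2395] 172.73036206637718 [ 28.  18.  84.   0.  78. -55.]
dark 1545 [26.5 15.1] [ 0  0 55 39]
dark 1712 [426.8  23.5] [407   0  53  49]
dark 911 [162.7 163.9] [144 148  34  45]
dark 192 [227. 161.] [218 151  19  22]
dark 402 [253.9 178.1] [248 156  12  43]
dark 40111 [272.3 325. ] [  0 177 512 207]
orange/brass 1660 [165.6 156.2] [135 131  55  73]
orange/brass 35 [280.4 162. ] [276 160  10   5]
orange/brass 84 [262.  170.5] [260 162   6  18]
orange/brass 22 [246.  175.1] [244 171   4   9]
orange/brass 57 [258.3 234.3] [254 231   9   8]
[[253.08141132 181.27773465]
 [252.88014433 161.63816715]
 [253.27548576 200.211588  ]
 [252.99236767 168.93768421]]
```

Call:
{"fn": "carry_out", "kwargs": {"xyz": [[0,0.0005,-0.03],[0,0,-0.045],[0,0,-0.045],[0,0,-0.045],[0,0,-0.022],[0,0,-0.01],[0,0,0],[0,0,0]], "dr": [[0,0,0],[0,0,0],[0,0,0],[0,0,0],[0,0,0],[0,0,0],[0,0,0],[0,0,0]]}}

```text
time_s: 40.58
ee_pos: [0.5409, 0.4132, 0.0929]
eef_rot: [[-0.992, 0.125, 0.001], [0.125, 0.992, 0.001], [-0.001, 0.001, -1.0]]
ft_force: [-0.1, -0.9, 1.7]
grip_width: 0.0599
gripper_force: 0.0
```

Call:
{"fn": "carry_out", "kwargs": {"xyz": [[0,0,0],[0,0,0],[0,0,0],[0,0,0],[0,0,0],[0,0,0],[0,0,0],[0,0,0]], "dr": [[0,0,0],[0,0,0],[0,0,0],[0,0,0],[0,0,0],[0,0,0],[0,0,0],[0,0,0]], "claw": 1, "squeeze": 40}}

```text
time_s: 41.25
ee_pos: [0.541, 0.4138, 0.0932]
eef_rot: [[-0.992, 0.124, 0.002], [0.124, 0.992, 0.002], [-0.002, 0.002, -1.0]]
ft_force: [-0.3, 3.7, 5.7]
grip_width: 0.0093
gripper_force: 41.7
```

Call:
{"fn": "carry_out", "kwargs": {"xyz": [[0,0,0],[0,0,0],[0,0,0],[0,0,0],[0,0,0],[0,0,0],[0,0,0],[0,0,0]], "dr": [[0,0,-0.1],[0,0,-0.12],[0,0,-0.12],[0,0,-0.12],[0,0,-0.12],[0,0,-0.12],[0,0,-0.12],[0,0,-0.12]]}}

```text
time_s: 41.92
ee_pos: [0.5407, 0.4133, 0.0931]
eef_rot: [[-0.647, 0.762, 0.001], [0.762, 0.647, 0.001], [-0.0, 0.001, -1.0]]
ft_force: [-1.2, 1.5, 7.5]
grip_width: 0.0093
gripper_force: 41.9
```

Call:
{"fn": "carry_out", "kwargs": {"xyz": [[0,0,0],[0,0,0],[0,0,0],[0,0,0],[0,0,0],[0,0,0],[0,0,0],[0,0,0]], "dr": [[0,0,-0.12],[0,0,-0.12],[0,0,-0.12],[0,0,-0.12],[0,0,-0.12],[0,0,-0.06],[0,0,0],[0,0,0]]}}

```text
time_s: 42.58
ee_pos: [0.5403, 0.4132, 0.0931]
eef_rot: [[-0.189, 0.982, 0.0], [0.982, 0.189, 0.0], [0.0, 0.0, -1.0]]
ft_force: [-3.6, 1.9, 7.7]
grip_width: 0.0091
gripper_force: 42.1
```

```bash
python3 -c "
from h import *
s=state(); R=s['eef_rot']; print(s['ee_pos'].round(4),np.degrees(np.arctan2(R[1,0],R[0,0])),s['moment'].round(3),s['ft_force'].round(1),s['grip_width'])
save('scene','sck')"
```

```text
[0.5403 0.4132 0.0931] 100.90739933724942 [0.222 0.521 0.133] [-3.6  1.9  7.7] 0.009058626148218401
```

Call:
{"fn": "carry_out", "kwargs": {"xyz": [[0,0,0],[0,0,0],[0,0,0],[0,0,0],[0,0,0],[0,0,0],[0,0,0],[0,0,0]], "dr": [[0,0,-0.02],[0,0,0],[0,0,0],[0,0,0],[0,0,0],[0,0,0],[0,0,0],[0,0,0]]}}

```text
time_s: 43.3
ee_pos: [0.5403, 0.4132, 0.0931]
eef_rot: [[-0.174, 0.985, -0.0], [0.985, 0.174, 0.0], [0.0, 0.0, -1.0]]
ft_force: [-2.8, 2.1, 7.7]
grip_width: 0.0093
gripper_force: 42.1
```

Call:
{"fn": "carry_out", "kwargs": {"xyz": [[0,0,0],[0,0,0],[0,0,0],[0,0,0]], "dr": [[0,0,0],[0,0,0],[0,0,0],[0,0,0]]}}

```text
time_s: 43.63
ee_pos: [0.5403, 0.4132, 0.0931]
eef_rot: [[-0.174, 0.985, 0.0], [0.985, 0.174, 0.0], [0.0, 0.0, -1.0]]
ft_force: [-3.5, 0.8, 7.6]
grip_width: 0.0094
gripper_force: 42.1
```

```bash
python3 -c "
from h import *
im,c=save('wrist','wst'); s=state(); R=s['eef_rot']; print(s['ee_pos'].round(4),np.degrees(np.arctan2(R[1,0],R[0,0])),s['moment'].round(3),s['ft_force'].round(1))
h=cv2.cvtColor(im,cv2.COLOR_RGB2HSV)
m=cv2.inRange(h,np.array((0,0,130)),np.array((180,60,255))); u=proj(c,[[.54,.413,.117]])[0]; print('axis',u)
n,l,st,ce=cv2.connectedComponentsWithStats(m)
for i in range(1,n):
    if np.hypot(*(ce[i]-u))<80 and 6<st[i,4]<2000: print('white',st[i],ce[i].round(1))
m=cv2.inRange(h,np.array((5,140,100)),np.array((20,255,255)));n,l,st,ce=cv2.connectedComponentsWithStats(m)
for i in range(1,n):
    if np.hypot(*(ce[i]-u))<120 and 6<st[i,4]<2000: print('or',st[i],ce[i].round(1))
"
```

```text
[0.5402 0.4132 0.0931] 100.01297953119735 [0.287 0.584 0.171] [-2.8  1.3  8.5]
axis [251.61053804 276.53426957]
or [250 175   8  17 117] [253.9 183. ]
or [263 218  10  13  37] [267.6 223.6]
or [234 224   4   3   8] [235.5 225. ]
```

Call:
{"fn": "carry_out", "kwargs": {"xyz": [[0,0,0],[0,0,0],[0,0,0],[0,0,0],[0,0,0],[0,0,0],[0,0,0]], "dr": [[0,0,0],[0,0,0],[0,0,0],[0,0,0],[0,0,0],[0,0,0],[0,0,0]], "claw": -0.8}}

```text
time_s: 44.27
ee_pos: [0.5403, 0.4127, 0.0916]
eef_rot: [[-0.173, 0.985, -0.0], [0.985, 0.173, -0.0], [-0.0, -0.0, -1.0]]
ft_force: [-0.4, -0.2, -0.7]
grip_width: 0.0768
gripper_force: 0.0
```

Call:
{"fn": "carry_out", "kwargs": {"xyz": [[0,0,0.01],[0,0,0.03],[0,0,0.045],[0,0,0.045],[0,0,0.045],[0,0,0.045],[0,0,0],[0,0,0]], "dr": [[0,0,0],[0,0,0],[0,0,0],[0,0,0],[0,0,0],[0,0,0],[0,0,0],[0,0,0]]}}

```text
time_s: 44.93
ee_pos: [0.5416, 0.4136, 0.2611]
eef_rot: [[-0.173, 0.985, 0.006], [0.985, 0.173, 0.003], [0.002, 0.007, -1.0]]
ft_force: [0.1, -0.1, -0.1]
grip_width: 0.0771
gripper_force: 0.0
```

```bash
cat > m6.py <<'E'
from h import *
im,c=save('wrist','wend'); s=state(); print(s['ee_pos'].round(4))
u=proj(c,[[.54,.413,.117]])[0]
B,l=blobs(im,(0,0,0),(180,140,50),150)
for a,ce,q in B:
    if np.hypot(*(ce-u))<40:
        i=np.bincount(l[q[1]:q[1]+q[3],q[0]:q[0]+q[2]].ravel())[1:].argmax()+1
        y,x=np.nonzero(l==i); p=onz(c,np.c_[x,y],.112)[:,:2]; w,v=np.linalg.eigh(np.cov((p-p.mean(0)).T)); t=np.degrees(np.arctan2(v[1,1],v[0,1]))
        print('key',a,ce,q,p.mean(0).round(4),np.sqrt(12*w).round(4),'turn deg',(-7.3-t)%180)
for n in('scene','top'):
    I,C=save(n,'end_'+n)
    for nm,lo,hi,z in(('red',(0,140,50),(8,255,255),.125),('blue',(108,150,50),(130,255,255),.149)):
        for a,ce,q in blobs(I,lo,hi,12)[0]:
            P=onz(C,[ce],z)[0]
            if .3<P[0]<.75 and -.4<P[1]<.5: print(n,nm,a,ce,P.round(4),onz(C,[ce],.04)[0,:2].round(3))
E
python3 m6.py
```

```text
[0.5405 0.413  0.258 ]
key 392 [250.6 173. ] [237 154  26  36] [0.5408 0.4145] [0.0116 0.0341] turn deg 45.04866132626984
scene red 21 [319.4 155.1] [0.5546 0.3182 0.125 ] [0.508 0.379]
scene red 298 [118.9 235.1] [ 0.432  -0.3138  0.125 ] [ 0.374 -0.31 ]
scene blue 154 [249.3 169.6] [0.4819 0.0956 0.149 ] [0.412 0.149]
scene blue 156 [233.1 190.4] [0.5145 0.0119 0.149 ] [0.448 0.055]
scene blue 174 [259.2 202. ] [0.5919 0.0464 0.149 ] [0.535 0.094]
top red 150 [366.7 237.8] [ 0.3582 -0.2816  0.125 ] [ 0.363 -0.307]
top blue 463 [187.5 133.8] [0.7062 0.3026 0.149 ] [0.743 0.321]
top blue 106 [264.4 167.9] [0.5878 0.049  0.149 ] [0.614 0.045]
top blue 112 [275.2 191.8] [0.5083 0.0153 0.149 ] [0.528 0.008]
top blue 123 [249.7 201.5] [0.4773 0.0979 0.149 ] [0.494 0.098]
```

```bash
python3 -c "
from h import *
for f in('w14','wend'):
    im,c=load(f); h=cv2.cvtColor(im,cv2.COLOR_RGB2HSV); A=np.array([.5400,.4130])
    m=cv2.inRange(h,np.array((0,0,125)),np.array((180,70,255))); n,l,st,ce=cv2.connectedComponentsWithStats(m)
    for i in range(1,n):
        if 5<st[i,4]<150:
            for z in(.117,.073):
                d=onz(c,[ce[i]],z)[0,:2]-A
                if np.hypot(*d)<.04: print(f,z,st[i],ce[i].round(1),np.hypot(*d).round(4),'turn',(172.5-np.degrees(np.arctan2(d[1],d[0]))).round(1))
    m=cv2.inRange(h,np.array((45,100,60)),np.array((80,255,255))); n,l,st,ce=cv2.connectedComponentsWithStats(m)
    for i in range(1,n):
        d=onz(c,[ce[i]],.073)[0,:2]-A
        if st[i,4]>8 and np.hypot(*d)<.04: print(f,'green',ce[i].round(1),np.hypot(*d).round(4),(172.5-np.degrees(np.arctan2(d[1],d[0]))).round(1))
"
```

```text
w14 0.117 [252 137   5  10  40] [254.4 141.7] 0.0339 turn 1.6
w14 0.073 [252 137   5  10  40] [254.4 141.7] 0.0272 turn 2.6
w14 green [271.9 148.1] 0.0277 40.9
wend 0.117 [222 156   7   3  13] [225.5 156.8] 0.0279 turn 21.9
wend 0.073 [222 156   7   3  13] [225.5 156.8] 0.0266 turn 2.2
wend 0.117 [241 162   4   5   8] [242.5 164. ] 0.0127 turn 43.0
wend 0.073 [241 162   4   5   8] [242.5 164. ] 0.0075 turn -7.4
wend green [235.7 142.8] 0.0275 41.6
```

```bash
python3 -c "
from plant import *
print(hand_in())"
```

```text
the job is handed in; nothing more can be done
None
```

The job is handed in, no verdict came back, and my last camera checks show the cap in the tray, the carousel home with all three jars in pockets, the isolator on, and the key back at RUN after about a second at START.

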